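# Crank a steel blank through the burnishing machine

### The arm

A 6-joint arm with a two-finger parallel gripper is mounted at the origin on the work surface; the furniture and walls round the work are solid. World frame = base frame: x ahead of the robot, y to its left, z up, the work surface at z = 0. Lengths are in m, angles in degrees, forces in N, time in s.
With the tool pointing down it reaches from about 0.25 to 0.85 m from the base axis. Payload 12.5 kg.
Tool frame: the origin (TCP) lies midway between the tips of the shut fingers; the grasp point (between the pads) lies behind it (manip.pinch_z is the z of the grasp point in the tool frame, in m); z points along the fingers, x is the direction in which the jaws open and shut, and the axes are right-handed (so a half turn about z gives the same grasp; the last joint's range is limited). The gripper opens to 93 mm and grips with 3 to 60 N. Pads are 15 mm wide; open, the fingers measure 128 mm over their backs; the gripper's body (75 mm by 188 mm) begins 65 mm behind the grasp point.
Start: joints at [-74.805, 20.094, 94.641, -0, 65.266, -4.847], TCP at [0.189, -0.517, 0.219] pointing down, gripper open.
Joint ranges: [-157.81, 157.81], [-45, 120.19], [0.68, 151.7], [-89.99, 269.99], [4.06, 180], [-164.3, 164.3]. Speed limits (degrees/s): [127.2, 127.2, 159.86, 180, 180, 180].

### API

Orientations are given as [roll, pitch, yaw] about the fixed x, y, z axes, in that order (R = Rz(yaw) Ry(pitch) Rx(roll)).
In Python, from station import readout, cams, ticket, manip gives the robot as it stands.
- The arm moves only by the tool drive_tool, never from a script. Its arguments are lists of equal length, an entry for each row: "translation": the shift along the tool's x, y, z in cm, a list of three; "turn": the turn, a rotation vector about the tool's x, y, z in rad, a list of three; "claw": the closure, from 0 (fully open) to 1 (shut). A call has 1 to 12 rows; each row shifts and turns the commanded pose from where the row before left it, along the tool's axes as they then stand; what a row does not reach is not made up. A row lasts 1/8 s, in which the tool goes at most 62.5 mm and 10.7 degrees, less where a joint would pass 70% of its speed; a pose out of reach is approached as far as the arm can. A call with a gripper value outside its range is refused whole. The fingers move at their own pace and stop on an object; "grip_force" is the grip in N (left out, the last holds). Time passes only in rows, so rows that do not move let the fingers close. It gives the time, the measured TCP pose, the force and the opening at its end, in the units of the state.
- readout.get_obs(): the state, without advancing time (a new reading comes with each control period).
- cams.camera(name): name is "scene" or "side" or "wrist"; returns the picture (480x640x3 uint8, red, green, blue); there is no depth.
- cams.camera_params(name): a dict with "camera_matrix" (3x3 intrinsics, pixels), "cam_to_world" (4x4, takes a point from camera to world coordinates). Camera axes: x right, y up, looking along -z (the intrinsics and any distortion apply to the point x, -y, -z); pixel columns grow to the right and rows downward; lengths in m; the calibration is good to about 2 mm. A picture is of the moment at which its call begins: read the wrist's pose just before it. camera_params takes no time and is no camera call; for the wrist camera it gives the pose at the moment of the call.
- ticket.hand_in(): hands the job in, once; it reports no verdict.
The state is a dict: "t": time; "joint_positions": joint angles; "joint_vel": joint speeds; "effort": joint torques, N m; "tcp_pos": TCP position; "eef_rot": TCP orientation; "ft_force": force on the tool from outside, world axes, zero at the start; "wrist_torque": the same for the moment, N m; "grip_width": finger opening in m.
Only numpy, scipy, OpenCV 4.12 (cv2) and the standard library are available. Lean on these libraries where they do the work, as an engineer would, in place of code of your own. Each camera call takes 0.05 s, during which the arm holds its last target.

### The job

Lay the loose steel blank flat into the brass-edged nest on the table of the green hand-cranked burnishing machine. Then take hold of the black crank handle and turn it exactly three full turns clockwise (seen from above), back to its home side, so that the table carries the blank all the way across under the roller. The ram's spring makes every turn go heavy and then kick forward: keep hold and crank steadily, always slower than one turn a second, and feel your way round the circle, because the handle sits on a light spring slide along the crank arm and must not be dragged outward or pushed inward by more than 3 mm. Let go with the crank at home and leave the bush, the flange nut and the bolt where they are.

Things in the scene. Friction and masses are not known exactly. Their poses are not given: they have to be found in the camera images.
- machine: Fixed green bench machine, 256 x 84 mm, with a cross slide. Origin on the bench, nominally under the crank's upright axis, but the drive unit is bolted on through slotted holes: the true axis lies up to 5 mm off, any way. +x runs along the machine the way the ram strokes (about world +y), +z up; the cross slide lies at x = 157 mm. Only the handle stands above 92 mm.
- nest (a point): Centre of the nest's floor on the sliding table, 30 mm above the bench; axes as the machine's. Nest: inside 25 mm along x, 65 mm along y, brass edges 6 mm high, open for the fingers over the middle 42 mm of both long sides. A blank lying in it has its centre 5 mm above this point, its 60 mm side along y. The crank carries it 20 mm per turn along +y. At home the ram's roller stays 31 mm or more from it, on the -x side.
- handle: Black upright cylindrical crank handle, 25 mm in diameter, 46 mm tall, origin at its centre (115 mm above the bench, top at 138 mm, foot at 91 mm). It spins freely on its own pin, so a hand that holds it need not turn. Its throw (distance from the crank axis) is set anew each time, somewhere from 49 to 61 mm. At home it stands beyond the crank axis, on the side away from the cross slide.
- give (a joint): The handle's foot rides on a spring slide along the crank arm: travel in m, 0 at rest, positive outward from the crank axis, 3 N per mm. It shows how hard the handle is dragged outward or pushed inward; beyond 3 mm (9 N) either way the handle is strained.
- crank (a joint): Crank angle in rad: 0 at home (ram back, handle away from the cross slide), growing clockwise from above; three turns = 18.85. A rod drives the ram out and back each turn against a spring: the push needed at the handle rises to about 13 N near a third of a turn and fades at the half; then the spring drives the handle on as hard, and the crank races if let go. It stays put at home.
- ram (a joint): Travel of the ram in m: 0 fully back, 0.050 fully out (half a turn). Its brass roller passes 1.5 mm above a blank that lies flat in the nest.
- blank_mid (a point): Centre of the loose steel blank, a plain bright sawn piece of flat bar, 20 x 60 x 10 mm (x, y, z), about 0.09 kg, lying flat on the bench to the robot's right or straight ahead behind the dark offcuts; long axis y.
- bush: Bystander: dark flanged bush, 42 mm in diameter, 30 mm tall, loose on the bench; origin at its underside.
- flange_nut: Bystander: flanged hex nut, 31 mm across, 15 mm tall, loose on the bench; origin at its underside.
- bolt: Bystander: hex bolt lying on its side, 25 x 44 x 22 mm, loose on the bench; origin at its underside.

How it is judged (in metres and radians):
On the way, in this order (a step that is already met when the one before it is completed fails the run):
1. the blank lies flat in the nest, let go, before the crank is turned (x of blank_mid in the frame of nest between -0.006 and 0.006 m and y of blank_mid in the frame of nest between -0.006 and 0.006 m and z of blank_mid in the frame of nest below 0.007 m and angle between blank_mid's own z axis and vertical below 0.1 rad and contact force between the fingers and blank below 0.5 N and value of joint crank below 0.8 rad), for 0.2 s.
2. the crank is past its second turn with the blank in the nest (x of blank_mid in the frame of nest between -0.006 and 0.006 m and y of blank_mid in the frame of nest between -0.006 and 0.006 m and z of blank_mid in the frame of nest below 0.007 m and angle between blank_mid's own z axis and vertical below 0.1 rad and value of joint crank above 12.6 rad), for 0.05 s.
At the end, for the whole second after the job is handed in: The blank lies flat in the nest (centre within 6 mm of the nest's centre along and across); the crank has made three full turns clockwise (within about 0.45 rad) and stands still at home (x of blank_mid in the frame of nest between -0.006 and 0.006 m and y of blank_mid in the frame of nest between -0.006 and 0.006 m and z of blank_mid in the frame of nest below 0.007 m and angle between blank_mid's own z axis and vertical below 0.1 rad and value of joint crank between 18.4 and 19.3 rad and velocity of joint crank between -0.1 and 0.1 rad/s); the robot touches nothing.
It fails at once if the crank runs faster than one turn a second, either way (velocity of joint crank above 6.3 rad/s or velocity of joint crank below -6.3 rad/s).
It fails at once if the handle is strained: dragged outward or pushed inward along the crank arm by more than 3 mm (value of joint give above 0.003 m or value of joint give below -0.003 m).
It fails at once if the bush, the flange nut or the bolt is moved by more than 30 mm (distance of any of bush, flange_nut, bolt from where it was at the start of the episode above 0.03 m).
It also fails if it takes over 72 s, if anything falls off the work surface, if the arm or the gripper's body presses on something with over 40 N, if the wrist force passes 120 N, or if a joint passes its speed limit or range.

## Working session

There is one attempt and no reset: what is moved stays moved. The work goes in short steps, Python scripts to look and compute and a tool call to move; the robot and the scene stay as the last step left them, time stands still between calls to the robot, and variables do not carry over. Pictures are saved under pics/ and viewed, and the job is handed in when it is done.

Besides the shell and the picture viewer there is one more tool, called after "Request:" as name(argument=value, ...) on one line, values as JSON. drive_tool: Moves the arm, as the interface text tells. Its arguments: {"type":"object","properties":{"translation":{"type":"array"},"turn":{"type":"array"},"claw":{"type":"array"},"grip_force":{"type":"number"}},"required":["translation","turn","claw"]}

```bash
ls; mkdir -p pics
python3 - <<'E'
from station import readout,cams,manip
import cv2
print(readout.get_obs()); print(manip.pinch_z, [a for a in dir(manip) if a[0]!='_'])
for n in ("scene","side","wrist"):
    p=cams.camera_params(n); print(n,p)
    cv2.imwrite(f"pics/{n}0.png",cams.camera(n)[:,:,::-1])
E
```

```text
pics
{'t': 0.0, 'joint_positions': array([-7.48065917e+01,  2.01243339e+01,  9.46774485e+01,  1.48699635e-04,
        6.52658853e+01, -4.84538551e+00]), 'joint_vel': array([-0.03125172,  0.05459035,  0.03619587,  0.01310898, -0.00865435,
        0.09372136]), 'effort': array([ 4.89753947e-04, -4.97319317e+01, -2.85255575e+01,  6.98272604e-02,
        2.56223168e-02, -1.01465448e-04]), 'tcp_pos': array([ 0.18840983, -0.51634833,  0.21809816]), 'eef_rot': array([-1.79994150e+02,  6.74144916e-02, -6.99612651e+01]), 'ft_force': array([0.26479377, 0.53112225, 0.27189732]), 'wrist_torque': array([-0.00119721, -0.0045906 ,  0.0557838 ]), 'grip_width': 0.09288099564783889}
-0.0188 ['IKError', 'pinch_z']
scene {'camera_matrix': array([[492.00805059,   0.        , 326.79784364],
       [  0.        , 492.00805059, 232.78784783],
       [  0.        ,   0.        ,   1.        ]]), 'cam_to_world': array([[ 0.58964753,  0.35652203, -0.72471224, -0.25626992],
       [-0.80739239,  0.28332569, -0.51753656, -0.54428679],
       [ 0.02081641,  0.8902913 ,  0.45491546,  0.58301262],
       [ 0.      
[... 226 characters left out ...]
am_to_world': array([[ 0.8682897 ,  0.33137136, -0.36914227,  0.16206415],
       [-0.49585447,  0.55850308, -0.66498319, -0.65175504],
       [-0.01418929,  0.7604389 ,  0.64925445,  0.77895845],
       [ 0.        ,  0.        ,  0.        ,  1.        ]])}
wrist {'camera_matrix': array([[403.70968925,   0.        , 312.86799571],
       [  0.        , 403.70968925, 233.66705686],
       [  0.        ,   0.        ,   1.        ]]), 'cam_to_world': array([[ 0.34281982,  0.89808599,  0.27552882,  0.26452172],
       [-0.93939931,  0.32832585,  0.09864615, -0.48891137],
       [-0.00187051, -0.29264944,  0.95621797,  0.38464129],
       [ 0.        ,  0.        ,  0.        ,  1.        ]])}
```

View pics/scene0.png

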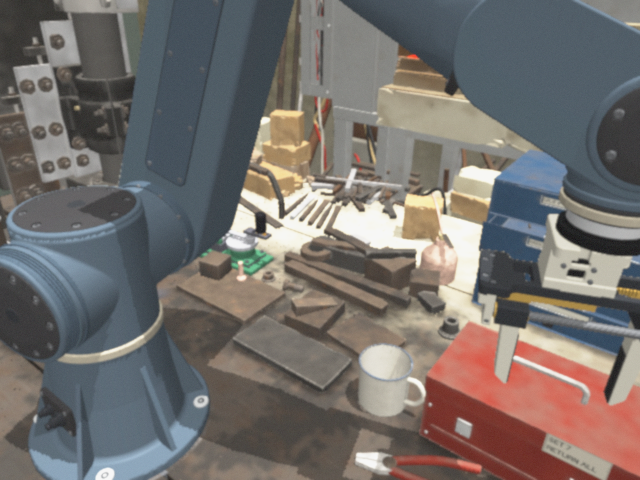

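View pics/side0.png

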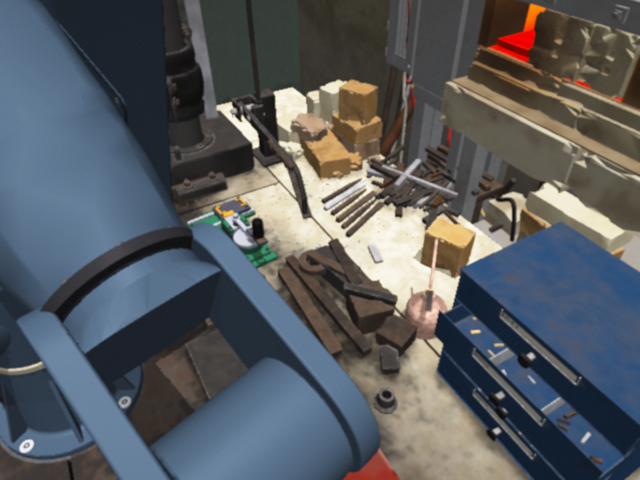

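View pics/wrist0.png

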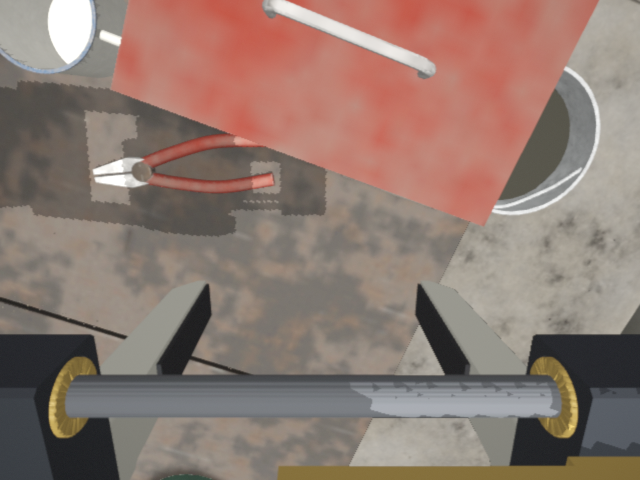

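In the side view the bright blank is near (375,253), the machine near (235,230), and the bush at (386,400). The offcuts lie in front of the blank. Next I'll measure these.

```bash
cat > h.py <<'E'
import numpy as np, cv2
from station import readout,cams
def p2w(n,u,v,z,p=None):
    p=p or cams.camera_params(n); K=p["camera_matrix"];T=p["cam_to_world"]
    d=np.array([(u-K[0,2])/K[0,0],-(v-K[1,2])/K[1,1],-1.]); d=T[:3,:3]@d;o=T[:3,3]
    return o+d*(z-o[2])/d[2]
def w2p(n,P,p=None):
    p=p or cams.camera_params(n); K=p["camera_matrix"];T=p["cam_to_world"]
    c=T[:3,:3].T@(np.array(P)-T[:3,3]); return np.array([K[0,2]+K[0,0]*c[0]/-c[2],K[1,2]-K[1,1]*c[1]/-c[2]])
def crop(img,x0,y0,w,h,s,fn):
    cv2.imwrite(fn,cv2.resize(img[y0:y0+h,x0:x0+w],None,fx=s,fy=s,interpolation=cv2.INTER_CUBIC))
E
python3 - <<'E'
from h import *
i=cv2.imread("pics/side0.png"); crop(i,180,180,133,100,6,"pics/s1.png"); crop(i,340,230,80,60,10,"pics/s2.png")
i=cv2.imread("pics/scene0.png"); crop(i,170,190,133,100,6,"pics/s3.png")
print(p2w("side",375,253,.01),p2w("side",258,235,.115),p2w("scene",260,222,.115),p2w("side",386,400,0),p2w("side",390,360,.0))
E
```

```text
[0.68360383 0.02117877 0.01      ] [0.42897021 0.10471056 0.115     ] [0.44056292 0.13213644 0.115     ] [ 0.48466592 -0.30169498  0.        ] [ 5.40967918e-01 -2.36364254e-01  1.11022302e-16]
```

View pics/s1.png

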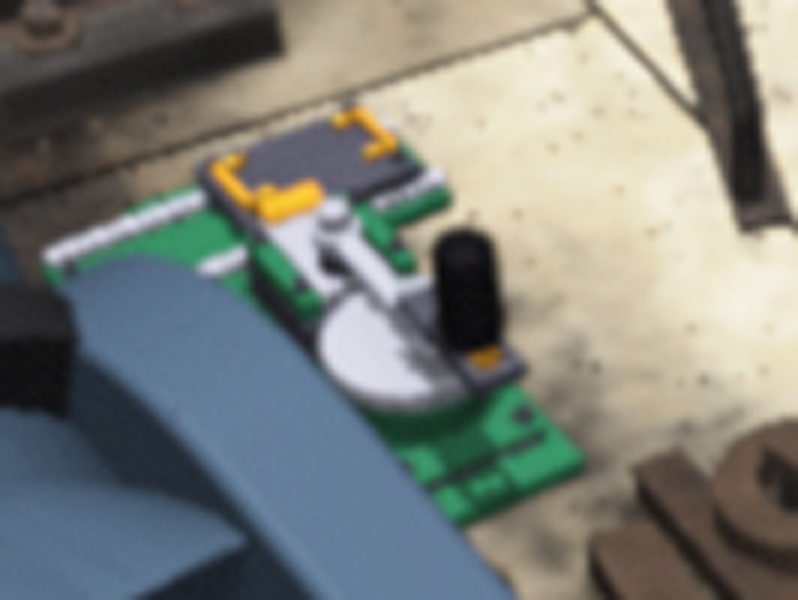

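View pics/s2.png

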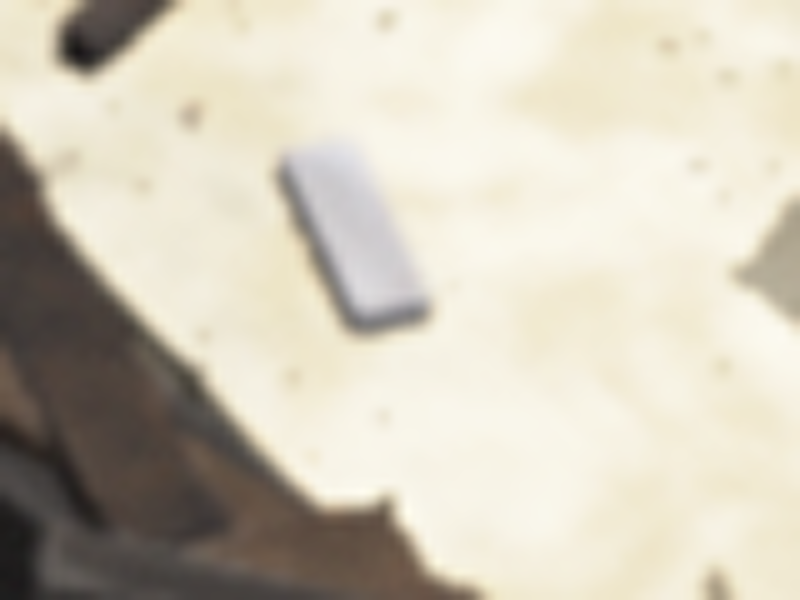

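View pics/s3.png

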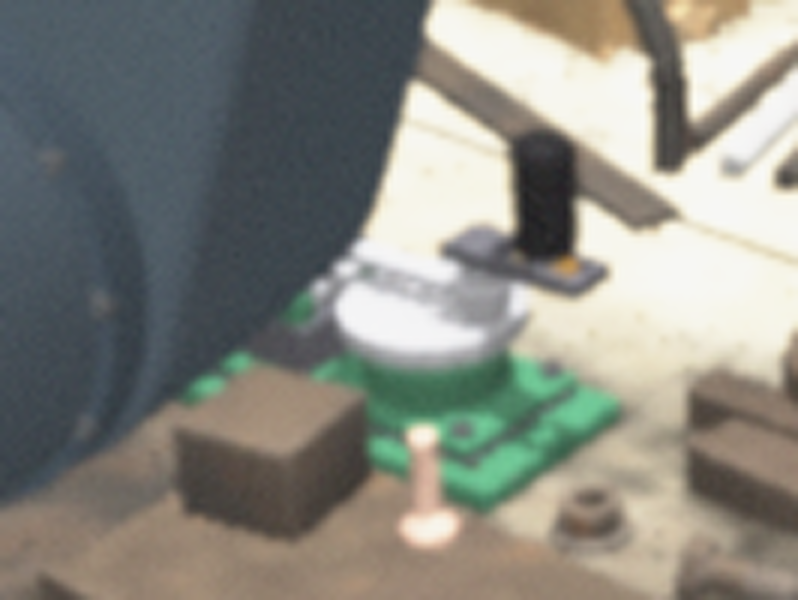

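Run:
```python
from h import *
for c in [(285,155),(350,140),(430,300),(355,322)]:
    print(p2w("side",340+c[0]/10,230+c[1]/10,.01))
def tri(obs):
    A=[];b=[]
    for n,u,v in obs:
        p=cams.camera_params(n);o=p["cam_to_world"][:3,3];d=p2w(n,u,v,0,p)-o;d/=np.linalg.norm(d)
        M=np.eye(3)-np.outer(d,d);A.append(M);b.append(M@o)
    x=np.linalg.lstsq(np.vstack(A),np.hstack(b),rcond=None)[0];return x
print("handle",tri([("side",180+468/6,180+292/6),("scene",170+546/6,190+195/6)]))
# nest corner brackets outer top z=.036 in side
for c in [(210,160),(355,108),(400,150),(265,210)]: print("nest",p2w("side",180+c[0]/6,180+c[1]/6,.036))
```

```text
[0.68547086 0.05136311 0.01      ]
[0.70209946 0.0479022  0.01      ]
[ 0.68579773 -0.00832717  0.01      ]
[ 0.66648648 -0.00558583  0.01      ]
handle [0.43756893 0.12526369 0.11592958]
nest [0.41131821 0.35660888 0.036     ]
nest [0.48016153 0.3601545  0.036     ]
nest [0.4850225  0.32105887 0.036     ]
nest [0.41900264 0.3109916  0.036     ]
```

```bash
cat >> h.py <<'E'
def tri(obs):
    A=[];b=[]
    for n,u,v in obs:
        p=cams.camera_params(n);o=p["cam_to_world"][:3,3];d=p2w(n,u,v,0,p)-o;d/=np.linalg.norm(d)
        M=np.eye(3)-np.outer(d,d);A.append(M);b.append(M@o)
    return np.linalg.lstsq(np.vstack(A),np.hstack(b),rcond=None)[0]
E
python3 - <<'E'
from h import *
a=cv2.imread("pics/scene0.png");b=cv2.imread("pics/side0.png")
cv2.imwrite("pics/c1.png",np.hstack([cv2.resize(a[160:320,380:540],None,fx=2.5,fy=2.5),cv2.resize(b[200:360,360:520],None,fx=2.5,fy=2.5)]))
E
```

```text
(no output)
```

View pics/c1.png

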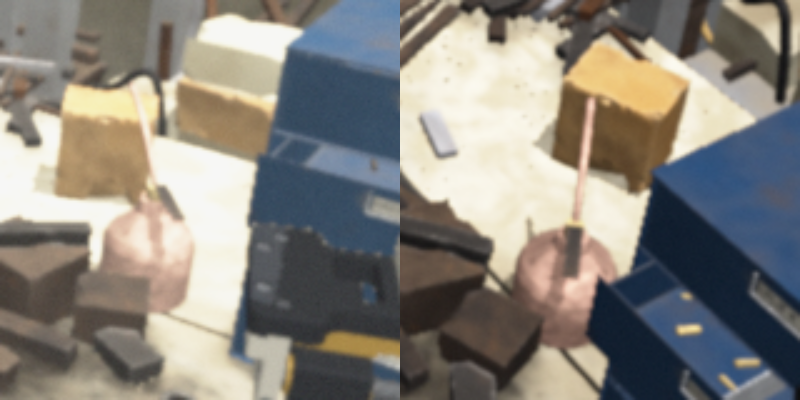

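Run:
```python
from h import *
S=lambda x,y:("scene",380+x/2.5,160+y/2.5)
D=lambda x,y:("side",360+(x-400)/2.5,200+y/2.5)
print("stick top",tri([S(137,85),D(590,98)]))
print("jug top",tri([S(150,205),D(572,235)]))
print("brick TL front",tri([S(65,90),D(562,85)]),"brick bottom left",p2w(*D(555,150),0),"corner",p2w(*D(640,190),0))
print("brick topR",tri([S(160,95),D(650,120)]))
print("cab corner",tri([S(275,130),D(652,175)]))
```

```text
stick top [ 0.69473368 -0.15195444  0.17422323]
jug top [ 0.65532031 -0.19558246  0.08462752]
brick TL front [ 0.72916523 -0.07607788  0.12981994] brick bottom left [ 0.77169795 -0.04672717  0.        ] corner [ 0.80427037 -0.12774847  0.        ]
brick topR [ 0.74977055 -0.15985853  0.14229677]
cab corner [ 0.64928975 -0.27586107  0.1967561 ]
```

Request:
drive_tool(translation=[[0,0,-5],[0,0,-5],[-2.8,-5.4,0],[-2.8,-5.4,0],[-2.8,-5.4,0],[-2.8,-5.4,0],[-2.8,-5.4,0],[-2.8,-5.4,0],[-2.8,-5.4,0],[-2.8,-5.4,0],[-2.8,-5.4,0],[-2.8,-5.4,0]], turn=[[0,0,0],[0,0,0],[0,0,0],[0,0,0],[0,0,0],[0,0,0],[0,0,0],[0,0,0],[0,0,0],[0,0,0],[0,0,0],[0,0,0]], claw=[0,0,0,0,0,0,0,0,0,0,0,0])

```text
t: 1.65
tcp_pos: [0.6009, -0.0668, 0.3185]
eef_rot: [180.0, 0.0, -70.0]
ft_force: [0.1, -1.9, 0.0]
grip_width: 0.0931
```

Request:
drive_tool(translation=[[-2.8,-5.4,0],[-2.8,-5.4,0],[0,0,0],[0,0,0],[0,0,0],[0,0,0],[0,0,0],[0,0,0]], turn=[[0,0,0],[0,0,0],[0,0,-0.157],[0,0,-0.157],[0,0,-0.157],[0,0,-0.157],[0,0,-0.157],[0,0,-0.157]], claw=[0,0,0,0,0,0,0,0])

```text
t: 2.65
tcp_pos: [0.682, 0.021, 0.3182]
eef_rot: [180.0, 0.0, -15.7]
ft_force: [-0.4, -0.1, 0.5]
grip_width: 0.0932
```

Run:
```python
from h import *
for n in ("scene","side","wrist"):
    p=cams.camera_params(n);i=cams.camera(n)[:,:,::-1];cv2.imwrite(f"pics/{n}1.png",i)
print(cams.camera_params("wrist"))
o=readout.get_obs();print(o["t"],o["tcp_pos"],o["eef_rot"],o["joint_positions"])
```

```text
{'camera_matrix': array([[403.70968925,   0.        , 312.86799571],
       [  0.        , 403.70968925, 233.66705686],
       [  0.        ,   0.        ,   1.        ]]), 'cam_to_world': array([[ 0.96063019,  0.26535509,  0.0823184 ,  0.70411046],
       [-0.27782733,  0.91884271,  0.28024999,  0.09920495],
       [-0.0012719 , -0.2920869 ,  0.95639094,  0.48477335],
       [ 0.        ,  0.        ,  0.        ,  1.        ]])}
2.8 [0.68202267 0.0210752  0.31831364] [ 1.79992486e+02  3.23732021e-02 -1.61369159e+01] [-2.13785073e+00  3.07160074e+01  6.46900807e+01  5.43071804e-04
  8.46271412e+01  1.39990121e+01]
```

View pics/wrist1.png

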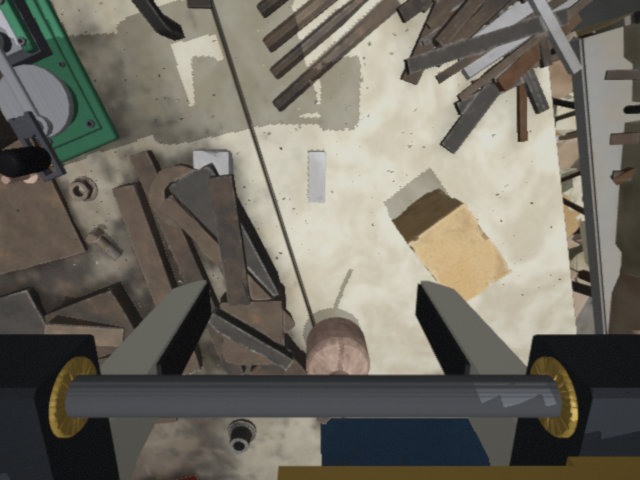

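View pics/scene1.png

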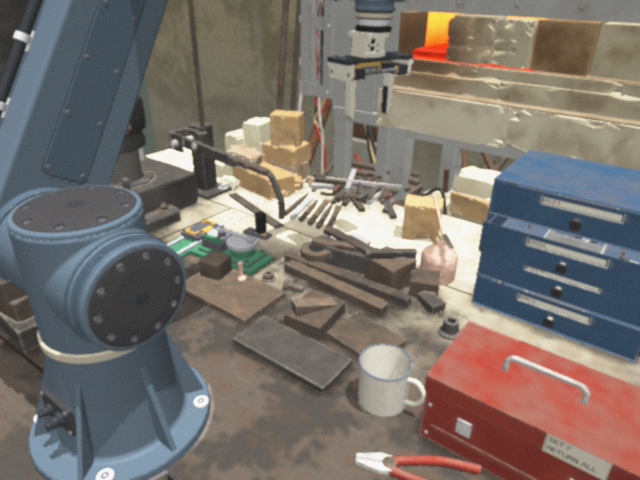

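View pics/side1.png

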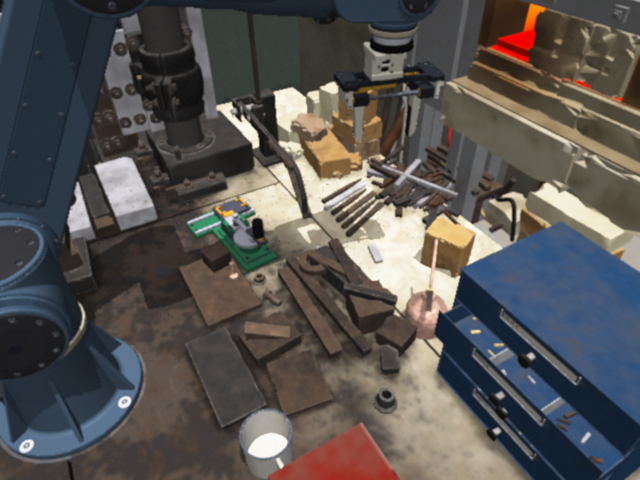

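Run:
```python
from h import *
i=cv2.imread("pics/wrist1.png");crop(i,276,126,80,100,6,"pics/w1.png")
crop(cv2.imread("pics/side1.png"),180,180,120,90,6.6,"pics/s4.png")
crop(i,380,160,140,150,4,"pics/w2.png")
```

```text
(no output)
```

View pics/w1.png

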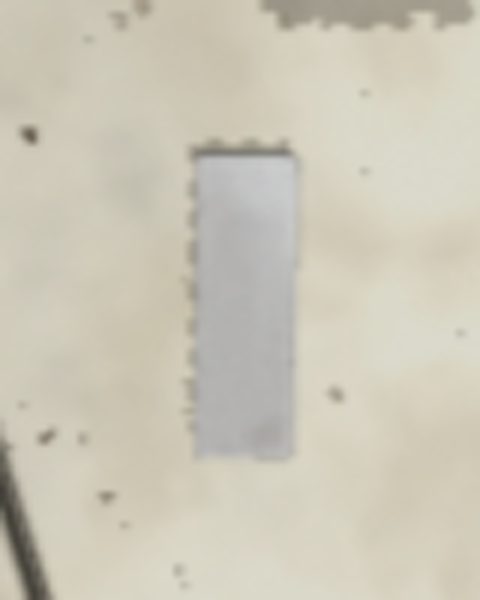

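View pics/w2.png

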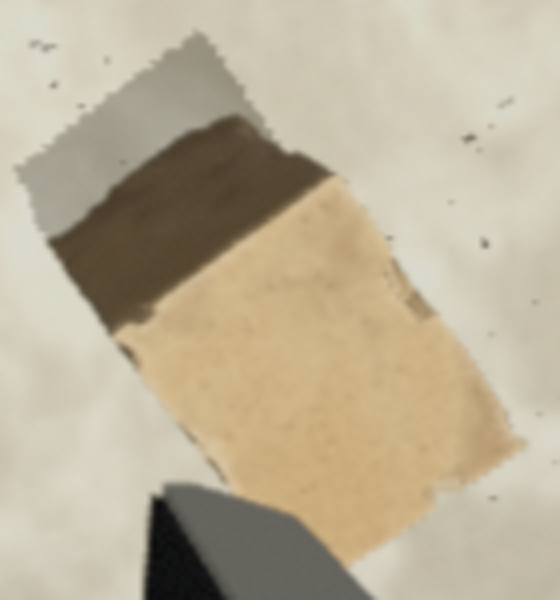

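View pics/s4.png

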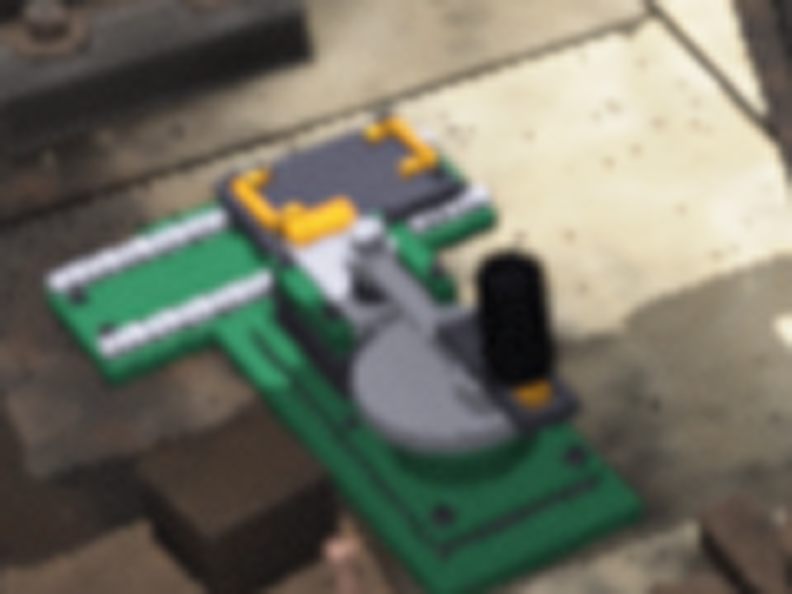

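Run:
```python
from h import *
W=lambda x,y,z:p2w("wrist",x,y,z)
c=[W(276+x/6,126+y/6,.01) for x,y in [(195,155),(295,155),(295,457),(195,457)]]
for q in c: print(q)
m=np.mean(c,0);print("mean",m); d=(c[0]+c[1]-c[2]-c[3])/2; e=(c[1]+c[2]-c[0]-c[3])/2
print(np.linalg.norm(d),np.degrees(np.arctan2(d[1],d[0])),np.linalg.norm(e),np.degrees(np.arctan2(e[1],e[0])))
for z in (0.,): print("brickfoot",W(380+50/4,160+240/4,z),W(380+240/4,160+117/4,z))
for z in (0.1,.12): print("bricktop",W(380+115/4,160+330/4,z),W(380+335/4,160+178/4,z))
S=lambda x,y,z:p2w("side",180+x/6.6,180+y/6.6,z)
print("handle top",S(512,270,.138))
for x,y in [(235,180),(385,118),(440,165),(270,235)]: print("nest",S(x,y,.036))
```

```text
[0.68591423 0.05666798 0.01      ]
[0.70445405 0.05130848 0.01      ]
[ 0.68842626 -0.0060163   0.01      ]
[ 6.69196055e-01 -4.60548204e-04  1.00000000e-02]
mean [0.68699765 0.0253749  0.01      ]
0.059522802281765486 74.03376935507636 0.01965781089758329 -16.11888950124163
brickfoot [ 0.76236661 -0.05324208  0.        ] [ 0.82636078 -0.03150584  0.        ]
bricktop [ 0.76080708 -0.04912391  0.1       ] [ 0.82052097 -0.02579162  0.1       ]
bricktop [ 0.75786007 -0.04141397  0.12      ] [ 0.81447011 -0.01929447  0.12      ]
handle top [0.4382606  0.12219482 0.138     ]
nest [0.41175318 0.35330275 0.036     ]
nest [0.4784661  0.36180661 0.036     ]
nest [0.4850225  0.32105887 0.036     ]
nest [0.41096297 0.31286543 0.036     ]
```

Request:
drive_tool(translation=[[0.34,-1.35,5],[0,0,5],[0,0,5],[0,0,5],[0,0,4],[0,0,3],[0,0,2],[0,0,1],[0,0,0]], turn=[[0,0,0],[0,0,0],[0,0,0],[0,0,0],[0,0,0],[0,0,0],[0,0,0],[0,0,0],[0,0,0]], claw=[0,0,0.4,0.5,0.5,0.5,0.5,0.5,0.5], grip_force=20)

```text
t: 3.92
tcp_pos: [0.6892, 0.0331, 0.0187]
eef_rot: [180.0, 0.0, -16.0]
ft_force: [-0.4, -0.3, -0.4]
grip_width: 0.0466
```

Run:
```python
from h import *
i=cams.camera("wrist")[:,:,::-1];cv2.imwrite("pics/wrist2.png",i)
s=cams.camera("side")[:,:,::-1];crop(s,320,180,160,120,5,"pics/s5.png")
o=readout.get_obs();print(o["t"],o["tcp_pos"],o["eef_rot"],o["grip_width"],o["ft_force"])
S=lambda x,y,z:p2w("side",x,y,z)
print("lever foot",S(305,213,0),"post base",S(268,160,0),"press base corner",S(180+310/6.6,180+60/6.6,0))
```

```text
4.025 [0.68974126 0.03309613 0.01975214] [-1.79976146e+02 -8.53184485e-02 -1.60108794e+01] 0.04598074545990654 [0.03070557 0.47875269 0.7263524 ]
lever foot [0.62053469 0.25513353 0.        ] post base [0.64984433 0.55076535 0.        ] press base corner [0.4822742  0.46761574 0.        ]
```

View pics/wrist2.png

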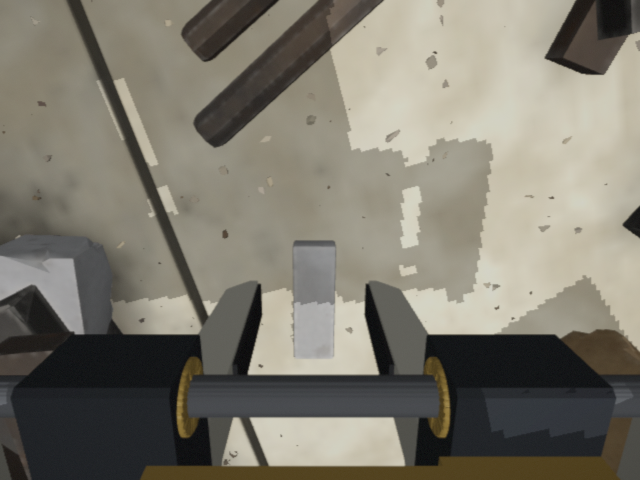

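View pics/s5.png

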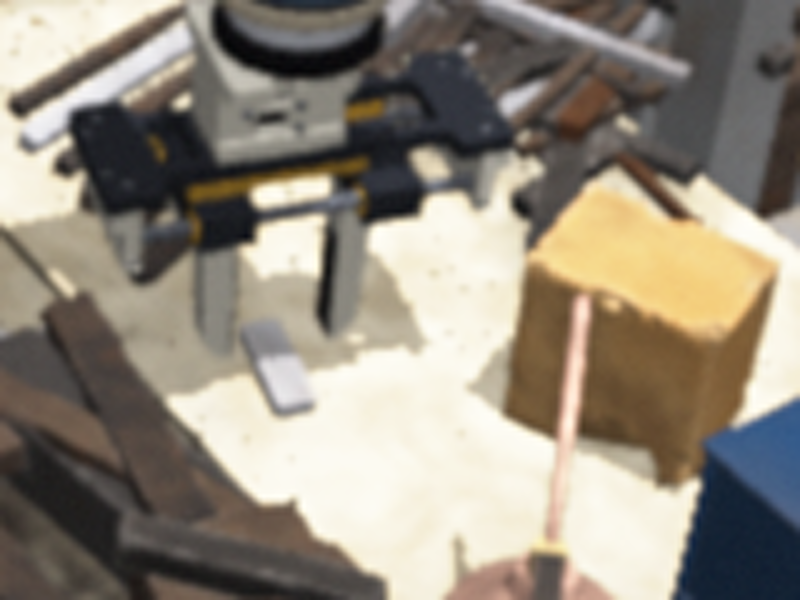

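The blank is centred between the jaws (columns 293–336, fingers' midpoint about 313), and the brick is clear. I'll go down and grip.

Request:
drive_tool(translation=[[0,0,0.8],[0,0,0.7],[0,0,0],[0,0,0],[0,0,0],[0,0,0],[0,0,0],[0,0,-1],[0,0,-4]], turn=[[0,0,0],[0,0,0],[0,0,0],[0,0,0],[0,0,0],[0,0,0],[0,0,0],[0,0,0],[0,0,0]], claw=[0.5,0.5,1,1,1,1,1,1,1], grip_force=25)

```text
t: 5.15
tcp_pos: [0.6876, 0.0331, 0.0525]
eef_rot: [179.9, 0.2, -16.0]
ft_force: [0.2, -0.6, -0.3]
grip_width: 0.0197
```

Run:
```python
from h import *
print(tri([("side",305,213),("scene",281,216)]),tri([("side",297,172),("scene",278,185)]),tri([("side",238,101),("scene",172,134)]))
```

```text
[0.59159194 0.20156198 0.05066665] [0.5928998  0.22232135 0.14265928] [0.5978746  0.61129326 0.18526649]
```

Request:
drive_tool(translation=[[0,0,-6],[0,0,-6],[0,0,-6],[0,0,-6],[-4.95,-2.87,0],[-4.95,-2.87,0],[-4.95,-2.87,0],[-4.95,-2.87,0],[-4.95,-2.87,0],[-4.95,-2.87,0],[0,0,0],[0,0,0]], turn=[[0,0,0],[0,0,0],[0,0,0],[0,0,0],[0,0,0],[0,0,0],[0,0,0],[0,0,0],[0,0,0.1],[0,0,0.1],[0,0,0.16],[0,0,0.16]], claw=[1,1,1,1,1,1,1,1,1,1,1,1])

```text
t: 6.65
tcp_pos: [0.4546, 0.2847, 0.2943]
eef_rot: [-180.0, -0.0, -46.0]
ft_force: [0.1, -0.7, -0.4]
grip_width: 0.0198
```

Request:
drive_tool(translation=[[0,0,2],[0,0,2],[0,0,2],[0,0,1],[0,0,0]], turn=[[0,0,0.16],[0,0,0.16],[0,0,0.16],[0,0,0.16],[0,0,0]], claw=[1,1,1,1,1])

```text
t: 7.28
tcp_pos: [0.455, 0.284, 0.2236]
eef_rot: [179.9, -0.0, -82.4]
ft_force: [-0.6, -0.2, -0.9]
grip_width: 0.0193
```

Run:
```python
from h import *
import pickle
p=cams.camera_params("wrist");i=cams.camera("wrist")[:,:,::-1];cv2.imwrite("pics/wrist3.png",i);pickle.dump(p,open("p3.pkl","wb"))
o=readout.get_obs();print(o["t"],o["tcp_pos"],o["eef_rot"],o["grip_width"],o["joint_positions"])
```

```text
7.325 [0.45524942 0.28417249 0.22412926] [-1.79994403e+02  3.31348497e-03 -8.22478317e+01] 0.019508894924296808 [2.70015448e+01 1.83750709e+01 9.62571453e+01 1.41148897e-03
 6.53614072e+01 1.09248788e+02]
```

View pics/wrist3.png

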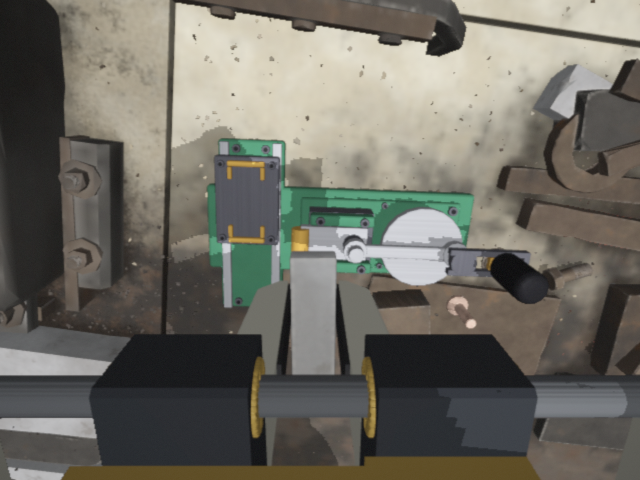

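Run:
```python
from h import *
i=cv2.imread("pics/wrist3.png");crop(i,195,130,110,130,4.5,"pics/w3a.png");crop(i,360,190,200,130,4,"pics/w3b.png")
```

```text
(no output)
```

View pics/w3a.png

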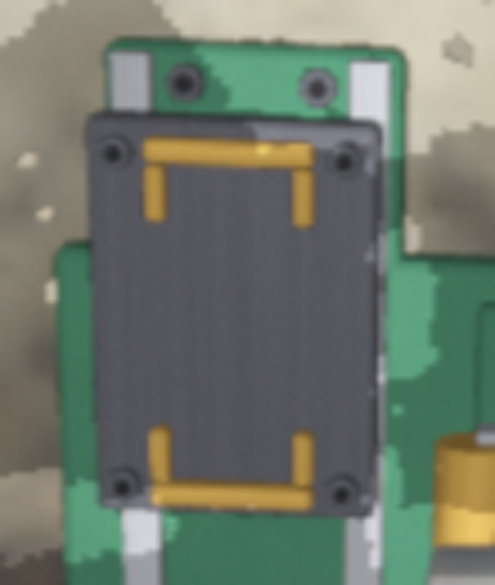

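View pics/w3b.png

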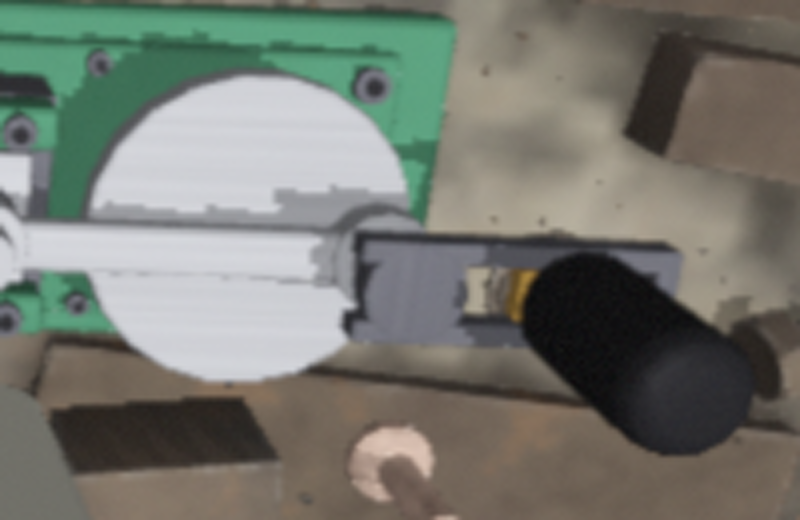

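Run:
```python
from h import *
import pickle
p=pickle.load(open("p3.pkl","rb"))
W=lambda x,y,z:p2w("wrist",x,y,z,p)
c=[W(195+x/4.5,130+y/4.5,.036) for x,y in [(165,165),(294,169),(292,484),(170,484)]]
for q in c:print(q)
m=np.mean(c,0);u=(c[1]+c[0]-c[2]-c[3])/2;v=(c[0]+c[3]-c[1]-c[2])/2
print("nest",m,np.linalg.norm(u),np.degrees(np.arctan2(u[1],u[0])),np.linalg.norm(v),np.degrees(np.arctan2(v[1],v[0])))
# table outer corners z~.03?
t=[W(195+x/4.5,130+y/4.5,.03) for x,y in [(88,115),(383,125),(375,515),(103,505)]]
u=(t[1]+t[0]-t[2]-t[3])/2;v=(t[0]+t[3]-t[1]-t[2])/2
print("table",np.mean(t,0),np.linalg.norm(u),np.degrees(np.arctan2(u[1],u[0])),np.linalg.norm(v),np.degrees(np.arctan2(v[1],v[0])))
for z in (.05,.06,.07,.08,.09): 
    e=[W(360+x/4,190+y/4,z) for x,y in [(249,226),(90,215),(408,235),(240,70),(248,382)]]
    print("disc",z,e[0],np.linalg.norm(e[1]-e[2]),np.linalg.norm(e[3]-e[4]))
h=W(360+690/4,190+396/4,.138);print("handle top",h)
f=W(360+565/4,190+300/4,.091);print("foot approx",f)
a=[W(360+x/4,190+y/4,.09) for x,y in [(358,235),(680,247),(352,340)]];print("arm",a,np.degrees(np.arctan2(*(a[0]-a[1])[1::-1])))
# base plate
g=[W(x,y,0.012) for x,y in [(286,188),(474,193),(208,186),(211,268)]];print(g, np.degrees(np.arctan2(*(g[0]-g[1])[1::-1])))
```

```text
[0.47876155 0.35862607 0.036     ]
[0.48131108 0.33375213 0.036     ]
[0.41735277 0.32808255 0.036     ]
[0.41404149 0.35280683 0.036     ]
nest [0.44786672 0.3433169  0.036     ] 0.06459511726027238 5.102021482412957 0.02497164367547263 96.73914868320693
table [0.44830375 0.34285856 0.03      ] 0.0805481268631803 5.409541904047898 0.057229292794554194 95.55460449672233
disc 0.05 [0.43287582 0.18281233 0.05      ] 0.0712222287136619 0.07375342622795619
disc 0.06 [0.43589061 0.18609843 0.06      ] 0.06912720343384623 0.07158394494084568
disc 0.07 [0.4389054  0.18938452 0.07      ] 0.06703217815403056 0.06941446365373533
disc 0.08 [0.44192019 0.19267062 0.08      ] 0.06493715287421487 0.06724498236662486
disc 0.09 [0.44493498 0.19595672 0.09      ] 0.0628421275943992 0.0650755010795144
handle top [0.43937524 0.13080697 0.138     ]
foot approx [0.43834974 0.1308867  0.091     ]
arm [array([0.44594612, 0.17433024, 0.09      ]), array([0.45191882, 0.11089536, 0.09      ]), array([0.42398599, 0.17037116, 0.09      ])] 95.37881846685768
[array([0.46166661, 0.31050486, 0.012     ]), array([0.48058877, 0.13296571, 0.012     ]), array([0.45378311, 0.38380094, 0.012     ]), array([0.37081179, 0.37606733, 0.012     ])] 96.08363141688992
```

Request:
drive_tool(translation=[[0,0,0],[-2.8,-0.3,3],[-2.8,-0.3,4],[0,0,4],[0,0,2],[0,0,1.4],[0,0,0],[0,0,0]], turn=[[0,0,0.036],[0,0,0],[0,0,0],[0,0,0],[0,0,0],[0,0,0],[0,0,0],[0,0,0]], claw=[1,1,1,1,1,1,1,1])

```text
t: 8.32
tcp_pos: [0.4565, 0.3408, 0.0807]
eef_rot: [-179.9, 0.0, -84.5]
ft_force: [-0.1, 0.1, -1.0]
grip_width: 0.0193
```

Run:
```python
from h import *
import pickle
p=cams.camera_params("wrist");i=cams.camera("wrist")[:,:,::-1];cv2.imwrite("pics/wrist4.png",i);pickle.dump(p,open("p4.pkl","wb"))
o=readout.get_obs();print(o["t"],o["tcp_pos"],o["eef_rot"],o["grip_width"])
s=cams.camera("side")[:,:,::-1];cv2.imwrite("pics/side4.png",s);crop(s,180,160,120,90,6.6,"pics/s6.png")
```

```text
8.375 [0.45652139 0.3408138  0.08073908] [-1.79908677e+02  4.65336931e-02 -8.45124171e+01] 0.019887142973611188
```

View pics/wrist4.png

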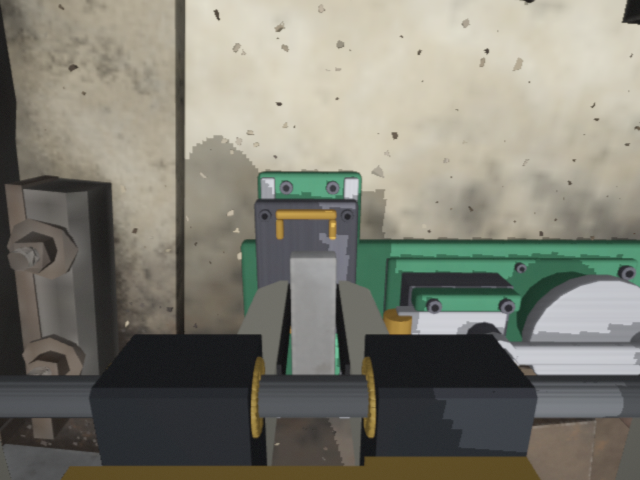

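View pics/s6.png

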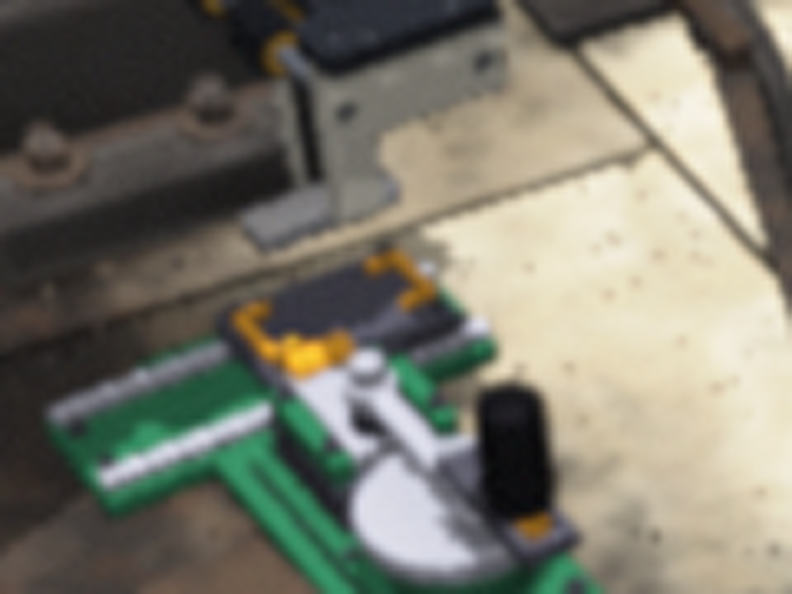

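Run:
```python
from h import *
i=cv2.imread("pics/wrist4.png");crop(i,245,165,125,110,6,"pics/w4a.png")
```

View pics/w4a.png

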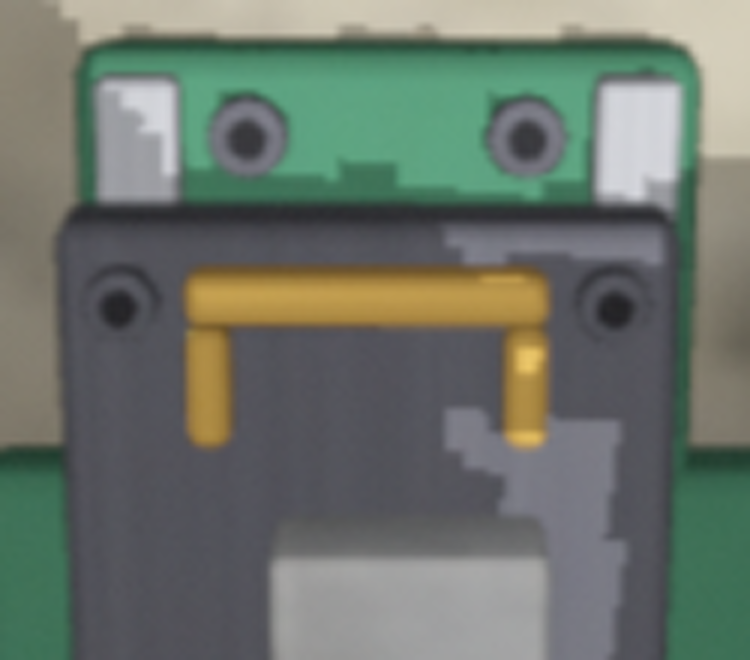

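Run:
```python
from h import *
import pickle
p=pickle.load(open("p4.pkl","rb"))
W=lambda x,y,z:p2w("wrist",245+x/6,165+y/6,z,p)
tcp=np.array([0.45652,0.34081,0.0807]);yaw=np.radians(-84.5)
tx=np.array([np.cos(yaw),np.sin(yaw)]);ty=np.array([np.sin(yaw),-np.cos(yaw)])
for n,x,y,z in [("inL",229,390,.036),("inR",505,390,.036),("far",367,327,.036),("blankTL",270,557,.0865),("blankTR",547,557,.0865)]:
    q=W(x,y,z)[:2];print(n,q,"tool rel mm",((q-tcp[:2])@tx*1e3).round(1),((q-tcp[:2])@ty*1e3).round(1))
# directions
a=W(229,330,.036)-W(229,445,.036);b=W(190,275,.036)-W(548,275,.036);print(np.degrees(np.arctan2(a[1],a[0])),np.degrees(np.arctan2(b[1],b[0])))
```

```text
inL [0.47329972 0.35858288] tool rel mm -16.1 -18.4
inR [0.47571501 0.33360115] tool rel mm 9.0 -18.4
far [0.48040854 0.34663   ] tool rel mm -3.5 -24.3
blankTL [0.47650643 0.35227746] tool rel mm -9.5 -21.0
blankTR [0.47839267 0.33279109] tool rel mm 10.1 -21.0
4.268237381291382 95.51797271300599
```

Request:
drive_tool(translation=[[-0.38,-0.08,0],[0,0,1.5],[0,0,1.5],[0,0,0.8],[0,0,0.6],[0,0,0]], turn=[[0,0,0],[0,0,0],[0,0,0],[0,0,0],[0,0,0],[0,0,0]], claw=[1,1,1,1,1,1])

```text
t: 9.18
tcp_pos: [0.4563, 0.3443, 0.0352]
eef_rot: [180.0, -0.0, -84.5]
ft_force: [-0.2, 0.2, -1.2]
grip_width: 0.0194
```

Run:
```python
from h import *
i=cams.camera("wrist")[:,:,::-1];crop(i,235,150,160,150,4,"pics/w5.png")
s=cams.camera("side")[:,:,::-1];crop(s,180,160,120,90,6.6,"pics/s7.png")
o=readout.get_obs();print(o["t"],o["tcp_pos"],o["eef_rot"],o["grip_width"],o["ft_force"])
```

```text
9.275 [0.45655673 0.34444452 0.0358721 ] [-1.79978923e+02  9.94750725e-03 -8.45127004e+01] 0.019119444867719052 [-0.20979525 -0.22000116 -0.37846717]
```

View pics/w5.png

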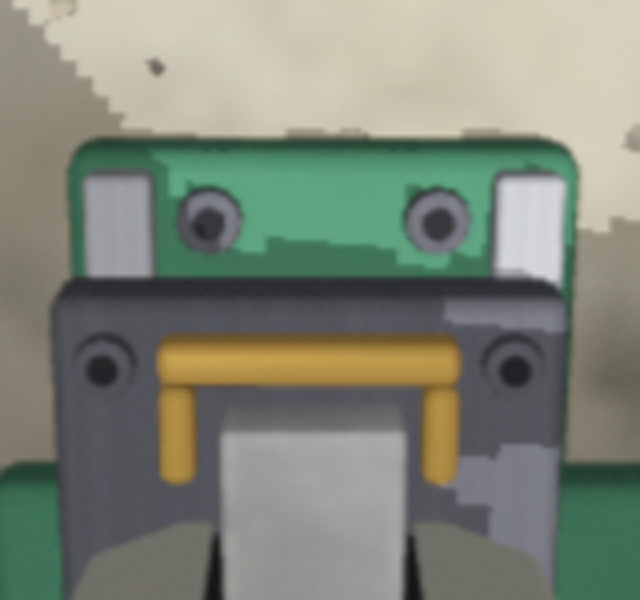

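View pics/s7.png

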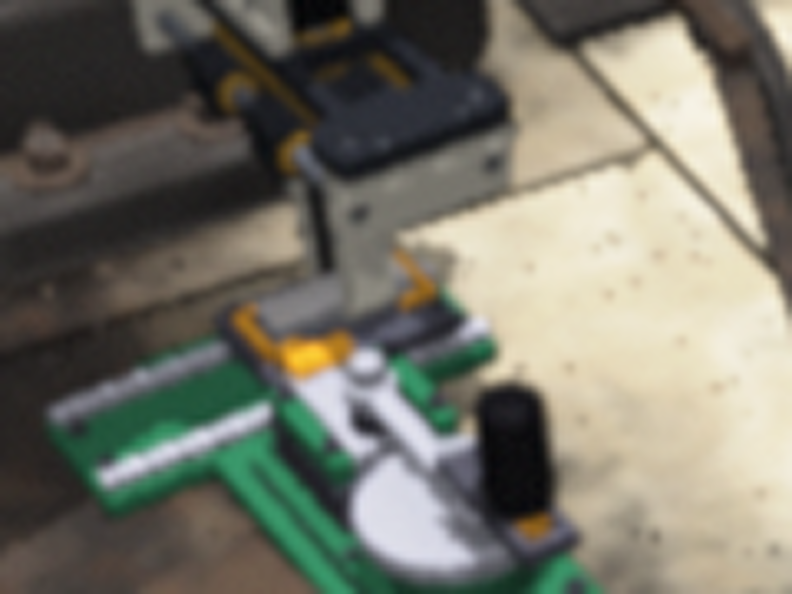

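The blank sits between the brackets, with gaps of about 26 and 19 px on either side. I'll lower it and release.

Request:
drive_tool(translation=[[-0.03,0,0.1],[0,0,0.05],[0,0,0],[0,0,0],[0,0,0],[0,0,-0.5],[0,0,-1.5],[0,0,-4],[0,0,-5],[0,0,0]], turn=[[0,0,0],[0,0,0],[0,0,0],[0,0,0],[0,0,0],[0,0,0],[0,0,0],[0,0,0],[0,0,0],[0,0,0]], claw=[1,1,0.75,0.75,0.75,0.75,0.75,0.7,0.6,0.5])

```text
t: 10.52
tcp_pos: [0.4581, 0.3458, 0.1488]
eef_rot: [-179.6, 0.2, -84.5]
ft_force: [-0.5, 0.1, 0.5]
grip_width: 0.0429
```

Run:
```python
from h import *
import pickle
p=cams.camera_params("wrist");i=cams.camera("wrist")[:,:,::-1];cv2.imwrite("pics/wrist6.png",i);pickle.dump(p,open("p6.pkl","wb"))
o=readout.get_obs();print(o["t"],o["tcp_pos"],o["eef_rot"],o["grip_width"])
s=cams.camera("side")[:,:,::-1];crop(s,180,160,120,90,6.6,"pics/s8.png")
crop(i,240,150,160,150,4,"pics/w6.png")
```

```text
10.575 [0.45706324 0.3451501  0.14642297] [-1.79797030e+02  1.01668359e-01 -8.45084561e+01] 0.04449220100859799
```

View pics/wrist6.png

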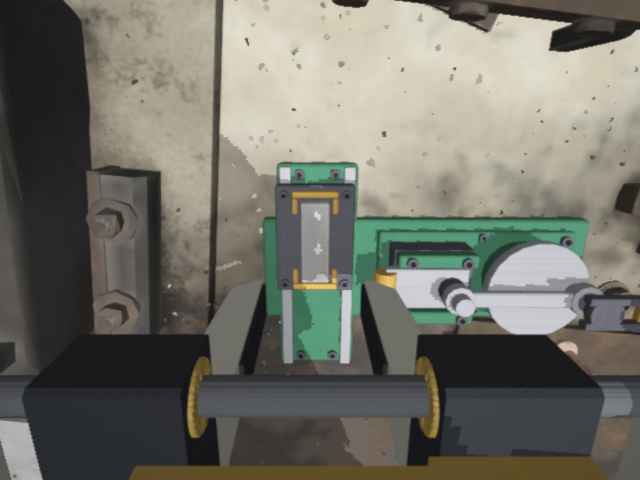

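View pics/s8.png

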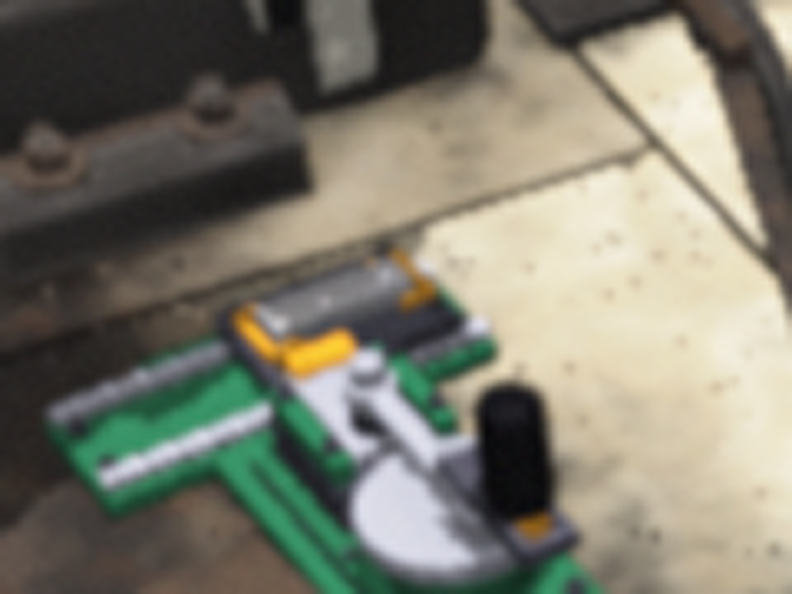

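Run:
```python
from h import *
import pickle
p3=pickle.load(open("p3.pkl","rb"));p6=pickle.load(open("p6.pkl","rb"))
i=cv2.imread("pics/wrist3.png");crop(i,340,0,200,150,4,"pics/w3c.png")
s=cv2.imread("pics/side4.png");crop(s,215,80,120,150,4,"pics/s9.png")
s=cv2.imread("pics/scene1.png");crop(s,160,110,150,120,4,"pics/c2.png")
for z in (.05,.1,.14,.18): print(z,p2w("wrist",460,30,z,p3))
```

```text
0.05 [0.60773862 0.19116833 0.05      ]
0.1 [0.59709433 0.20636984 0.1       ]
0.14 [0.58857891 0.21853105 0.14      ]
0.18 [0.58006348 0.23069226 0.18      ]
```

View pics/w3c.png

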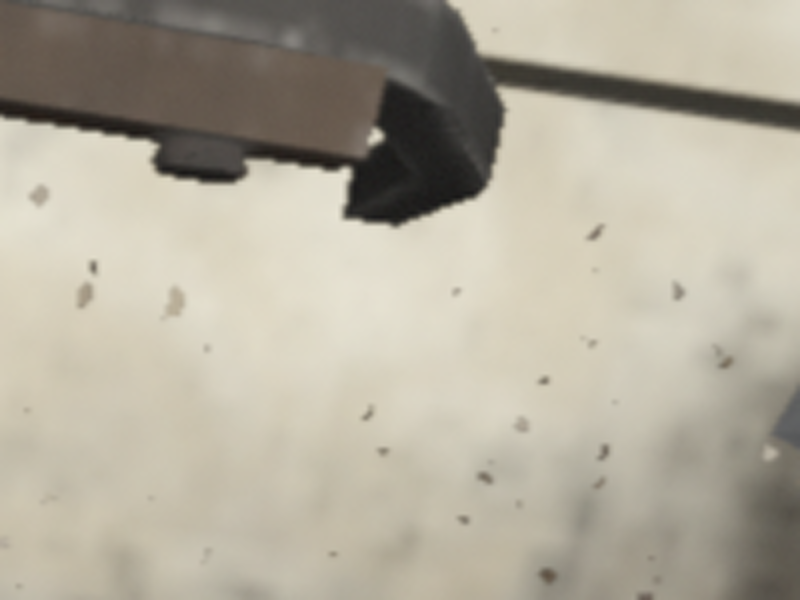

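View pics/c2.png

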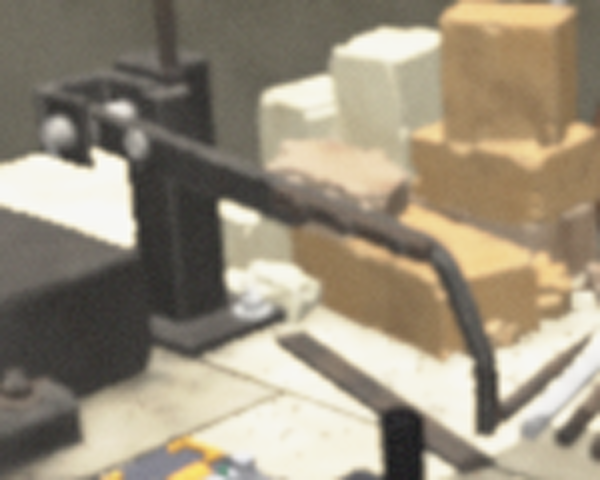

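View pics/s9.png

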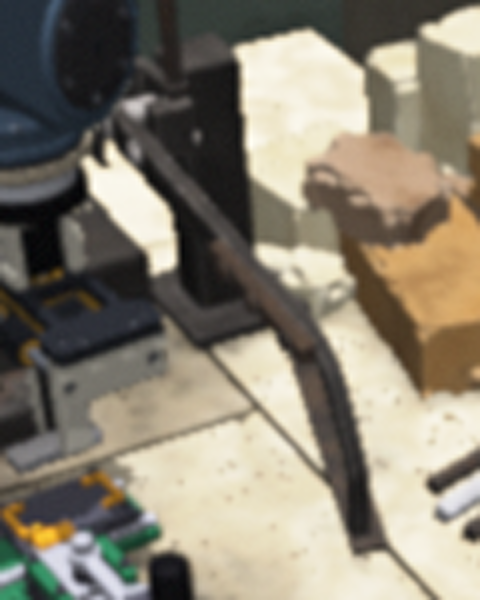

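Run:
```python
from h import *
print(tri([("side",293.7,158.7),("scene",268.7,170)]),tri([("side",304,185),("scene",281,193)]),tri([("side",308,214),("scene",282,217)]),tri([("side",270,133),("scene",227,156)]))
```

```text
[0.59826716 0.25243702 0.16826479] [0.60468671 0.21802707 0.11183771] [0.60156521 0.20603122 0.04190084] [0.60536481 0.40479211 0.16811305]
```

Request:
drive_tool(translation=[[0,0,-4.5],[0,0,-5],[5.4,1.0,0],[5.4,1.0,0],[5.4,1.0,0],[5.4,1.0,0],[0,0,0],[0,0,0],[0,0,0],[0,0,0],[0,0,0],[0,0,0]], turn=[[0,0,0],[0,0,0],[0,0,0],[0,0,0],[0,0,0],[0,0,0],[0,0,-0.175],[0,0,-0.175],[0,0,-0.175],[0,0,-0.175],[0,0,-0.175],[0,0,-0.175]], claw=[0.5,0.4,0.3,0.2,0.2,0.2,0.2,0.2,0.2,0.2,0.2,0.2])

```text
t: 12.12
tcp_pos: [0.4366, 0.1257, 0.238]
eef_rot: [179.9, 0.1, -24.0]
ft_force: [-0.6, -0.1, -0.1]
grip_width: 0.0745
```

Request:
drive_tool(translation=[[0,0,0],[0,0,0],[0,0,0],[0,0,0]], turn=[[0,0,-0.175],[0,0,-0.175],[0,0,-0.171],[0,0,0]], claw=[0.2,0.2,0.2,0.2])

```text
t: 12.62
tcp_pos: [0.4367, 0.1257, 0.2382]
eef_rot: [180.0, 0.1, 5.4]
ft_force: [0.3, -0.1, -0.2]
grip_width: 0.0743
```

Run:
```python
from h import *
import pickle
p=cams.camera_params("wrist");i=cams.camera("wrist")[:,:,::-1];cv2.imwrite("pics/wrist7.png",i);pickle.dump(p,open("p7.pkl","wb"))
o=readout.get_obs();print(o["t"],o["tcp_pos"],o["eef_rot"],o["grip_width"],o["ft_force"])
crop(i,200,100,200,150,4,"pics/w7.png")
```

```text
12.675 [0.43680394 0.12576243 0.23839668] [1.79993179e+02 9.13388819e-02 5.28375749e+00] 0.07446236989907654 [0.39887862 0.11222167 0.14879801]
```

View pics/wrist7.png

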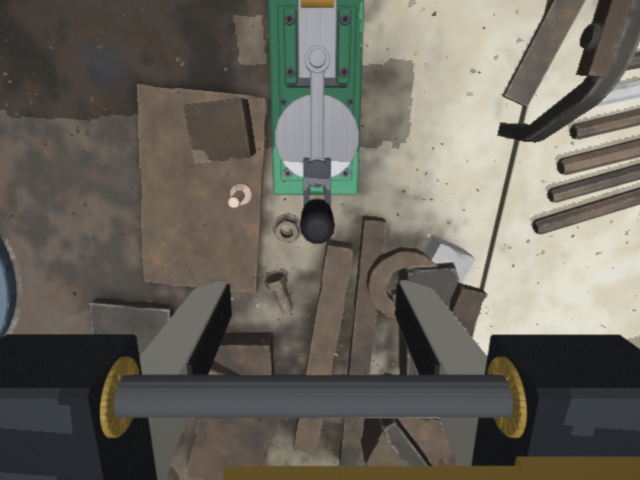

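Run:
```python
from h import *
i=cv2.imread("pics/wrist7.png")
crop(i,262,80,110,175,3.4,"pics/w7.png")
crop(i,265,150,100,100,6,"pics/w7b.png")
```

```text
(no output)
```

View pics/w7.png

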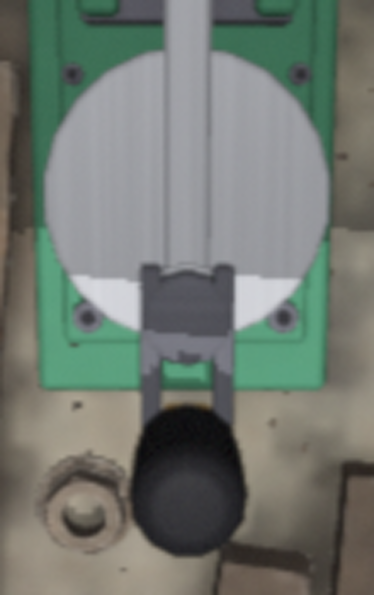

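View pics/w7b.png

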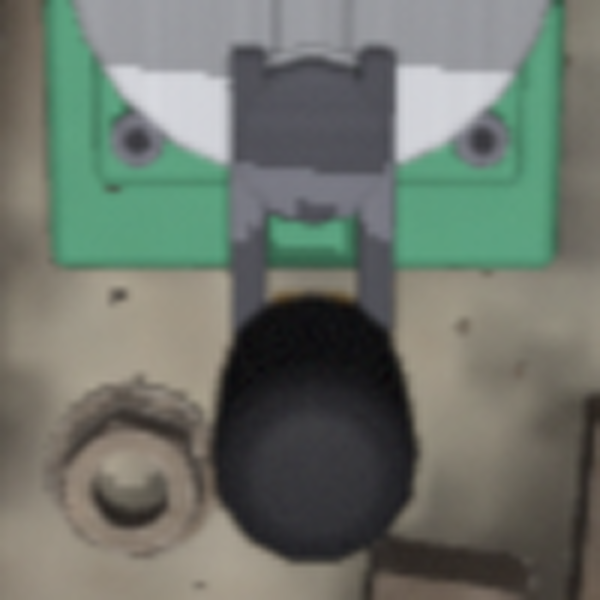

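Run:
```python
from h import *
import pickle
p3=pickle.load(open("p3.pkl","rb"));p7=pickle.load(open("p7.pkl","rb"))
h=p2w("wrist",317.3,226.7,.138,p7);l=p2w("wrist",265+213/6,226.7,.138,p7);r=p2w("wrist",265+415/6,226.7,.138,p7)
print("handle",h,"dia",np.linalg.norm(l-r))
for z in (.05,.06,.065,.07,.075,.08): print(z,p2w("wrist",422.3,246.5,z,p3),p2w("wrist",317,136.8,z,p7),83.8/403.7*np.abs(((np.linalg.inv(p7["cam_to_world"])@np.r_[p2w("wrist",317,136.8,z,p7),1])[2])))
tcp=np.array([.4368,.12576]);yaw=np.radians(5.35);tx=np.array([np.cos(yaw),np.sin(yaw)]);ty=np.array([np.sin(yaw),-np.cos(yaw)])
d=h[:2]-tcp;print("tool rel",d@tx,d@ty)
# base plate left/right edges for axis dir
a=p2w("wrist",265+48/6,150+20/6,.012,p7);b=p2w("wrist",265+55/6,150+250/6,.012,p7);print(np.degrees(np.arctan2(*(a-b)[1::-1])))
a=p2w("wrist",363,0,.012,p7);b=p2w("wrist",357,190,.012,p7);print(np.degrees(np.arctan2(*(a-b)[1::-1])))
# arm centreline
for y in (100,300): print("armc",p2w("wrist",265+314/6,150+y/6,.088,p7))
```

```text
handle [0.43816433 0.13098663 0.138     ] dia 0.02312755951731158
0.05 [0.43288173 0.18276825 0.05      ] [0.43323995 0.18558122 0.05      ] 0.0717197843834889
0.06 [0.43589634 0.18605565 0.06      ] [0.4331077  0.18617931 0.06      ] 0.06969759459890636
0.065 [0.43740365 0.18769934 0.065     ] [0.43304157 0.18647835 0.065     ] 0.06868649970661507
0.07 [0.43891096 0.18934304 0.07      ] [0.43297545 0.18677739 0.07      ] 0.0676754048143238
0.075 [0.44041827 0.19098674 0.075     ] [0.43290932 0.18707643 0.075     ] 0.06666430992203252
0.08 [0.44192558 0.19263043 0.08      ] [0.4328432  0.18737547 0.08      ] 0.06565321502974124
tool rel 0.0018457104275105519 -0.005076652734164251
95.55776275898059
95.48078960982583
armc [0.43521708 0.16527661 0.088     ]
armc [0.43781735 0.13887651 0.088     ]
```

Request:
drive_tool(translation=[[0.18,-0.5,2],[0,0,4],[0,0,4],[0,0,2.3],[0,0,1],[0,0,0]], turn=[[0,0,0],[0,0,0],[0,0,0],[0,0,0],[0,0,0],[0,0,0]], claw=[0.2,0.2,0.2,0.2,0.3,0.4], grip_force=10)

```text
t: 13.42
tcp_pos: [0.4384, 0.1309, 0.106]
eef_rot: [180.0, 0.0, 5.4]
ft_force: [-0.6, -0.4, -0.2]
grip_width: 0.0592
```

Run:
```python
from h import *
i=cams.camera("wrist")[:,:,::-1];cv2.imwrite("pics/wrist8.png",i)
o=readout.get_obs();print(o["t"],o["tcp_pos"],o["eef_rot"],o["grip_width"],o["ft_force"])
```

```text
13.475 [0.43876864 0.13104546 0.10657015] [-1.79996718e+02 -2.08347646e-02  5.43231218e+00] 0.05741459557394501 [ 0.01283431 -0.59151809 -0.47232887]
```

View pics/wrist8.png

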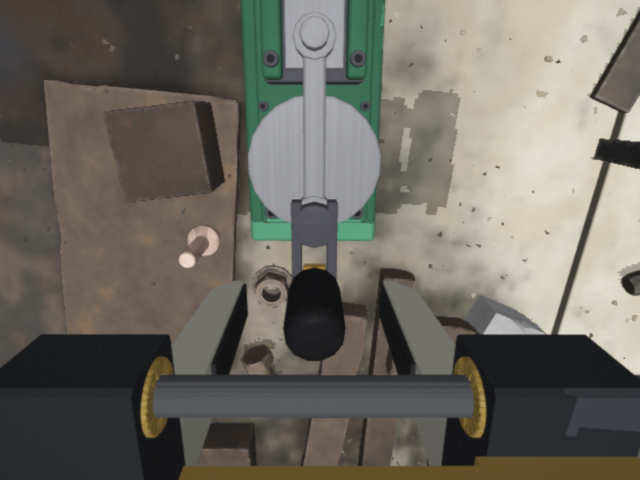

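The handle is centred between the jaws at columns 286–343. I'll close softly, then firmly.

Request:
drive_tool(translation=[[0,0,0],[0,0,0],[0,0,0],[0,0,0],[0,0,0]], turn=[[0,0,0],[0,0,0],[0,0,0],[0,0,0],[0,0,0]], claw=[0.6,0.7,0.8,0.9,1], grip_force=10)

```text
t: 14.1
tcp_pos: [0.4386, 0.131, 0.1063]
eef_rot: [-180.0, -0.0, 5.5]
ft_force: [-0.1, -0.1, 2.6]
grip_width: 0.0248
```

Request:
drive_tool(translation=[[0,0,0],[0,0,0],[0,0,0]], turn=[[0,0,0],[0,0,0],[0,0,0]], claw=[1,1,1], grip_force=45)

```text
t: 14.48
tcp_pos: [0.4386, 0.131, 0.1062]
eef_rot: [-180.0, -0.0, 5.5]
ft_force: [-0.3, -0.2, 4.6]
grip_width: 0.0242
```

Run:
```python
from h import *
import pickle
p=cams.camera_params("wrist");i=cams.camera("wrist")[:,:,::-1];cv2.imwrite("pics/wrist9.png",i)
for k in range(4):
    o=readout.get_obs();print(o["t"],o["tcp_pos"],o["eef_rot"],o["grip_width"],o["ft_force"])
for z in (.05,.053,.06): print(p2w("wrist",314,162,z,p))
```

```text
14.525 [0.43861794 0.1309808  0.1062363 ] [-1.79997536e+02 -1.39881847e-02  5.49842198e+00] 0.023887886375084412 [-0.28775771 -0.13760889  4.31868313]
14.525 [0.43861794 0.1309808  0.1062363 ] [-1.79997536e+02 -1.39881847e-02  5.49842198e+00] 0.023887886375084412 [-0.28775771 -0.13760889  4.31868313]
14.525 [0.43861794 0.1309808  0.1062363 ] [-1.79997536e+02 -1.39881847e-02  5.49842198e+00] 0.023887886375084412 [-0.28775771 -0.13760889  4.31868313]
14.525 [0.43861794 0.1309808  0.1062363 ] [-1.79997536e+02 -1.39881847e-02  5.49842198e+00] 0.023887886375084412 [-0.28775771 -0.13760889  4.31868313]
[0.43314845 0.18522879 0.05      ]
[0.43310596 0.18558913 0.053     ]
[0.43300681 0.18642991 0.06      ]
```

```bash
cat > crank.py <<'E'
import sys,json,os
from h import *
from scipy.optimize import least_squares
N=int(sys.argv[1]);dth=float(sys.argv[2])
f="crank.json"
o=readout.get_obs();p=o["tcp_pos"][:2];F=o["ft_force"];yaw=np.radians(o["eef_rot"][2])
if os.path.exists(f): s=json.load(open(f))
else: s=dict(cmd=[float(x) for x in p],th=0.,S=[],C=[.4331,.1857],R=.0550,F0=[float(x) for x in F[:2]])
C=np.array(s["C"]);
r=(p-C)/np.linalg.norm(p-C);t=np.array([r[1],-r[0]]) # clockwise tangent
Fl=F[:2]
S=s["S"];S.append([*map(float,p),*map(float,Fl)])
A=np.array(S)
def res(q):
    d=A[:,:2]-q[:2];n=np.linalg.norm(d,axis=1);fr=(A[:,2:]*d).sum(1)/n
    g=-fr/3000.
    return np.r_[(n-g-q[2])/3e-4,(q[0]-.4331)/.0015,(q[1]-.1857)/.0015,(q[2]-.055)/.003]
q=least_squares(res,[*s["C"],s["R"]]).x
C=q[:2];R=q[2];s["C"]=list(map(float,C));s["R"]=float(R)
d=p-C;phi=np.arctan2(d[1],d[0]);phi0=np.arctan2(*(A[0,:2]-C)[::-1])
print("t",o["t"],"Frad %.1f Ftan %.1f Fz %.1f"%(Fl@r,Fl@t,F[2]),"give_est mm %.2f"%(-(Fl@r)/3),"C",C.round(5),"R %.5f"%R,
 "theta meas(mod) %.1f"%(np.degrees(phi0-phi)%360),"cmd th",s["th"],"lag mm",((np.array(s["cmd"])-p)*1e3).round(2),"w",o["grip_width"],"rms",(np.abs(res(q)[:len(A)]).max()*.3).round(2),"z",o["tcp_pos"][2].round(4))
tx=np.array([np.cos(yaw),np.sin(yaw)]);ty=np.array([np.sin(yaw),-np.cos(yaw)])
cmd=np.array(s["cmd"]);rows=[]
lag=np.zeros(2)
for k in range(N):
    s["th"]+=dth;a=phi0-np.radians(s["th"])
    tgt=C+R*np.array([np.cos(a),np.sin(a)])
    e=tgt-cmd
    v=[round(float(e@tx)*100,2),round(float(e@ty)*100,2),0]
    cmd=cmd+(v[0]*tx+v[1]*ty)/100;rows.append(v)
s["cmd"]=list(map(float,cmd));
if N: print(rows)
json.dump(s,open(f,"w"))
E
python3 crank.py 4 5
```

```text
t 14.525 Frad 0.1 Ftan 0.3 Fz 4.3 give_est mm -0.04 C [0.4331  0.18569] R 0.05503 theta meas(mod) 0.0 cmd th 0.0 lag mm [0. 0.] w 0.023887886375084412 rms 0.0 z 0.1062
[[-0.48, -0.02, 0], [-0.48, -0.06, 0], [-0.46, -0.1, 0], [-0.46, -0.14, 0]]
```

Request:
drive_tool(translation=[[-0.48,-0.02,0],[-0.48,-0.06,0],[-0.46,-0.1,0],[-0.46,-0.14,0]], turn=[[0,0,0],[0,0,0],[0,0,0],[0,0,0]], claw=[1,1,1,1])

```text
t: 15.02
tcp_pos: [0.4193, 0.1324, 0.1062]
eef_rot: [-180.0, -0.0, 5.5]
ft_force: [0.6, 1.1, 3.7]
grip_width: 0.0243
```

```bash
python3 crank.py 4 7.5
```

```text
t 15.025 Frad -1.2 Ftan -0.3 Fz 3.7 give_est mm 0.39 C [0.43377 0.18567] R 0.05487 theta meas(mod) 20.3 cmd th 20.0 lag mm [ 0.34 -0.07] w 0.02427817755385524 rms 0.08 z 0.1062
[[-0.65, -0.32, 0], [-0.61, -0.38, 0], [-0.56, -0.45, 0], [-0.49, -0.53, 0]]
```

Request:
drive_tool(translation=[[-0.65,-0.32,0],[-0.61,-0.38,0],[-0.56,-0.45,0],[-0.49,-0.53,0]], turn=[[0,0,0],[0,0,0],[0,0,0],[0,0,0]], claw=[1,1,1,1])

```text
t: 15.52
tcp_pos: [0.3945, 0.147, 0.1062]
eef_rot: [180.0, -0.0, 5.5]
ft_force: [2.1, -2.5, 4.7]
grip_width: 0.0243
```

```bash
python3 crank.py 4 7.5
```

```text
t 15.525 Frad 0.3 Ftan -3.3 Fz 4.7 give_est mm -0.09 C [0.43348 0.1859 ] R 0.05509 theta meas(mod) 50.4 cmd th 50.0 lag mm [ 0.47 -0.14] w 0.024301388951441533 rms 0.16 z 0.1062
[[-0.45, -0.57, 0], [-0.34, -0.63, 0], [-0.26, -0.67, 0], [-0.17, -0.7, 0]]
```

Request:
drive_tool(translation=[[-0.45,-0.57,0],[-0.34,-0.63,0],[-0.26,-0.67,0],[-0.17,-0.7,0]], turn=[[0,0,0],[0,0,0],[0,0,0],[0,0,0]], claw=[1,1,1,1])

```text
t: 16.02
tcp_pos: [0.3799, 0.1712, 0.1061]
eef_rot: [179.9, 0.0, 5.5]
ft_force: [3.1, -8.5, 6.9]
grip_width: 0.0246
```

```bash
python3 crank.py 4 7.5
```

```text
t 16.025 Frad -0.8 Ftan -9.1 Fz 6.9 give_est mm 0.25 C [0.43348 0.18617] R 0.05534 theta meas(mod) 79.7 cmd th 80.0 lag mm [0.47 0.1 ] w 0.024569087059103576 rms 0.15 z 0.1061
[[-0.1, -0.75, 0], [0.02, -0.72, 0], [0.11, -0.72, 0], [0.21, -0.69, 0]]
```

Request:
drive_tool(translation=[[-0.1,-0.75,0],[0.02,-0.72,0],[0.11,-0.72,0],[0.21,-0.69,0]], turn=[[0,0,0],[0,0,0],[0,0,0],[0,0,0]], claw=[1,1,1,1])

```text
t: 16.52
tcp_pos: [0.3786, 0.1992, 0.1059]
eef_rot: [179.8, 0.2, 5.6]
ft_force: [-2.5, -13.3, 12.3]
grip_width: 0.0243
```

```bash
python3 crank.py 4 7.5
```

```text
t 16.525 Frad -0.7 Ftan -13.5 Fz 12.3 give_est mm 0.22 C [0.43385 0.18706] R 0.05622 theta meas(mod) 107.3 cmd th 110.0 lag mm [1.35 0.93] w 0.02431032322140794 rms 0.19 z 0.1059
[[0.28, -0.83, 0], [0.39, -0.62, 0], [0.47, -0.57, 0], [0.53, -0.5, 0]]
```

Request:
drive_tool(translation=[[0.28,-0.83,0],[0.39,-0.62,0],[0.47,-0.57,0],[0.53,-0.5,0]], turn=[[0,0,0],[0,0,0],[0,0,0],[0,0,0]], claw=[1,1,1,1])

```text
t: 17.02
tcp_pos: [0.3917, 0.2255, 0.1057]
eef_rot: [179.8, 0.3, 5.5]
ft_force: [-8.4, -12.7, 15.9]
grip_width: 0.0241
```

```bash
python3 crank.py 4 7.5
```

```text
t 17.025 Frad -2.3 Ftan -15.0 Fz 15.9 give_est mm 0.77 C [0.43388 0.18709] R 0.05625 theta meas(mod) 137.1 cmd th 140.0 lag mm [2.48 1.41] w 0.02412813933452196 rms 0.19 z 0.1057
[[0.6, -0.44, 0], [0.65, -0.34, 0], [0.69, -0.26, 0], [0.72, -0.17, 0]]
```

```bash
sed -i 's/^cmd=np.array(s\["cmd"\]);rows=\[\]/s["b"]=s.get("b",0.)+0.6*float(-(Fl@r)\/3000);print("b",s["b"]);cmd=np.array(s["cmd"]);rows=[]/; s/tgt=C+R\*/tgt=C+(R-s["b"])*/' crank.py
python3 - <<'E'
import json,numpy as np
s=json.load(open('crank.json'));s["b"]=0.0005;c=np.array(s["cmd"]);
y=np.radians(5.5);tx=np.array([np.cos(y),np.sin(y)]);ty=np.array([np.sin(y),-np.cos(y)])
s["cmd"]=list(c+0.0003*tx+0.0004*ty);json.dump(s,open('crank.json','w'))
E
grep -n '"b"' crank.py
```

```text
24:s["b"]=s.get("b",0.)+0.6*float(-(Fl@r)/3000);print("b",s["b"]);cmd=np.array(s["cmd"]);rows=[]
28:    tgt=C+(R-s["b"])*np.array([np.cos(a),np.sin(a)])
```

Request:
drive_tool(translation=[[0.63,-0.4,0],[0.65,-0.34,0],[0.69,-0.26,0],[0.72,-0.17,0]], turn=[[0,0,0],[0,0,0],[0,0,0],[0,0,0]], claw=[1,1,1,1])

```text
t: 17.52
tcp_pos: [0.418, 0.2409, 0.1059]
eef_rot: [179.9, 0.2, 5.5]
ft_force: [-5.1, -3.0, 11.0]
grip_width: 0.0245
```

```bash
python3 crank.py 4 7.5
```

```text
t 17.525 Frad -1.4 Ftan -5.8 Fz 11.0 give_est mm 0.46 C [0.43355 0.18683] R 0.05593 theta meas(mod) 169.1 cmd th 170.0 lag mm [1.87 0.26] w 0.024479926769968453 rms 0.26 z 0.1059
b 0.0007757888548786606
[[0.64, 0.02, 0], [0.72, 0.02, 0], [0.71, 0.12, 0], [0.69, 0.2, 0]]
```

Request:
drive_tool(translation=[[0.64,0.02,0],[0.72,0.02,0],[0.71,0.12,0],[0.69,0.2,0]], turn=[[0,0,0],[0,0,0],[0,0,0],[0,0,0]], claw=[1,1,1,1])

```text
t: 18.02
tcp_pos: [0.4486, 0.2404, 0.1063]
eef_rot: [-180.0, -0.1, 5.5]
ft_force: [7.9, -1.9, 1.0]
grip_width: 0.0238
```

```bash
python3 crank.py 4 7.5
```

```text
t 18.025 Frad 0.3 Ftan 8.1 Fz 1.0 give_est mm -0.09 C [0.43345 0.18678] R 0.05586 theta meas(mod) 201.0 cmd th 200.0 lag mm [-0.93 -0.18] w 0.023819762099511466 rms 0.3 z 0.1063
b 0.0007193339343995129
[[0.64, 0.3, 0], [0.62, 0.38, 0], [0.56, 0.45, 0], [0.49, 0.52, 0]]
```

Request:
drive_tool(translation=[[0.64,0.3,0],[0.62,0.38,0],[0.56,0.45,0],[0.49,0.52,0]], turn=[[0,0,0],[0,0,0],[0,0,0],[0,0,0]], claw=[1,1,1,1])

```text
t: 18.52
tcp_pos: [0.4739, 0.225, 0.1063]
eef_rot: [179.9, -0.2, 5.5]
ft_force: [10.5, -9.2, 1.6]
grip_width: 0.0247
```

```bash
python3 crank.py 4 7.5
```

```text
t 18.525 Frad 1.4 Ftan 13.9 Fz 1.6 give_est mm -0.46 C [0.43352 0.18679] R 0.05590 theta meas(mod) 231.8 cmd th 230.0 lag mm [-1.65  1.03] w 0.024673017634700874 rms 0.27 z 0.1063
b 0.0004440898843220916
[[0.46, 0.57, 0], [0.35, 0.64, 0], [0.26, 0.68, 0], [0.17, 0.7, 0]]
```

Request:
drive_tool(translation=[[0.46,0.57,0],[0.35,0.64,0],[0.26,0.68,0],[0.17,0.7,0]], turn=[[0,0,0],[0,0,0],[0,0,0],[0,0,0]], claw=[1,1,1,1])

```text
t: 19.02
tcp_pos: [0.4875, 0.2, 0.1062]
eef_rot: [179.9, -0.0, 5.5]
ft_force: [4.8, -9.7, 5.2]
grip_width: 0.0246
```

```bash
python3 crank.py 4 7.5
```

```text
t 19.025 Frad 2.3 Ftan 10.6 Fz 5.2 give_est mm -0.78 C [0.43363 0.18678] R 0.05596 theta meas(mod) 261.4 cmd th 260.0 lag mm [-0.43  1.45] w 0.024631044493824444 rms 0.29 z 0.1062
b -2.40565442394564e-05
[[0.14, 0.74, 0], [-0.02, 0.73, 0], [-0.12, 0.72, 0], [-0.21, 0.7, 0]]
```

Request:
drive_tool(translation=[[0.14,0.74,0],[-0.02,0.73,0],[-0.12,0.72,0],[-0.21,0.7,0]], turn=[[0,0,0],[0,0,0],[0,0,0],[0,0,0]], claw=[1,1,1,1])

```text
t: 19.52
tcp_pos: [0.4872, 0.1716, 0.1061]
eef_rot: [179.9, 0.1, 5.5]
ft_force: [-1.1, -3.7, 8.2]
grip_width: 0.0244
```

```bash
python3 crank.py 4 7.5
```

```text
t 19.525 Frad -0.0 Ftan 3.9 Fz 8.2 give_est mm 0.02 C [0.43358 0.18681] R 0.05593 theta meas(mod) 291.0 cmd th 290.0 lag mm [0.5  0.81] w 0.02444450866950566 rms 0.33 z 0.1061
b -1.406883468035072e-05
[[-0.31, 0.66, 0], [-0.38, 0.63, 0], [-0.46, 0.56, 0], [-0.53, 0.51, 0]]
```

Request:
drive_tool(translation=[[-0.31,0.66,0],[-0.38,0.63,0],[-0.46,0.56,0],[-0.53,0.51,0]], turn=[[0,0,0],[0,0,0],[0,0,0],[0,0,0]], claw=[1,1,1,1])

```text
t: 20.02
tcp_pos: [0.4728, 0.1471, 0.1062]
eef_rot: [180.0, 0.0, 5.5]
ft_force: [-0.4, -1.1, 6.9]
grip_width: 0.0243
```

```bash
python3 crank.py 6 7.5
```

```text
t 20.025 Frad 0.5 Ftan 1.0 Fz 6.9 give_est mm -0.16 C [0.43359 0.1868 ] R 0.05594 theta meas(mod) 320.5 cmd th 320.0 lag mm [0.47 0.25] w 0.02431630309387807 rms 0.32 z 0.1062
b -0.0001092826599753222
[[-0.59, 0.44, 0], [-0.65, 0.35, 0], [-0.68, 0.26, 0], [-0.71, 0.17, 0], [-0.73, 0.07, 0], [-0.74, -0.02, 0]]
```

Request:
drive_tool(translation=[[-0.59,0.44,0],[-0.65,0.35,0],[-0.68,0.26,0],[-0.71,0.17,0],[-0.73,0.07,0],[-0.74,-0.02,0]], turn=[[0,0,0],[0,0,0],[0,0,0],[0,0,0],[0,0,0],[0,0,0]], claw=[1,1,1,1,1,1])

```text
t: 20.78
tcp_pos: [0.4333, 0.1308, 0.1062]
eef_rot: [-180.0, 0.0, 5.5]
ft_force: [1.0, 0.4, 5.5]
grip_width: 0.0245
```

```bash
python3 crank.py 6 7.5
python3 - <<'E'
from h import *
s=cams.camera("side")[:,:,::-1];cv2.imwrite("pics/side10.png",s);crop(s,180,160,120,90,6.6,"pics/s10.png")
E
```

```text
t 20.775 Frad -0.4 Ftan -1.0 Fz 5.5 give_est mm 0.12 C [0.43359 0.1868 ] R 0.05594 theta meas(mod) 5.4 cmd th 365.0 lag mm [ 0.39 -0.01] w 0.024497337257504248 rms 0.32 z 0.1062
b -3.622430642821971e-05
[[-0.72, -0.12, 0], [-0.7, -0.21, 0], [-0.67, -0.3, 0], [-0.62, -0.38, 0], [-0.57, -0.46, 0], [-0.5, -0.54, 0]]
```

View pics/s10.png

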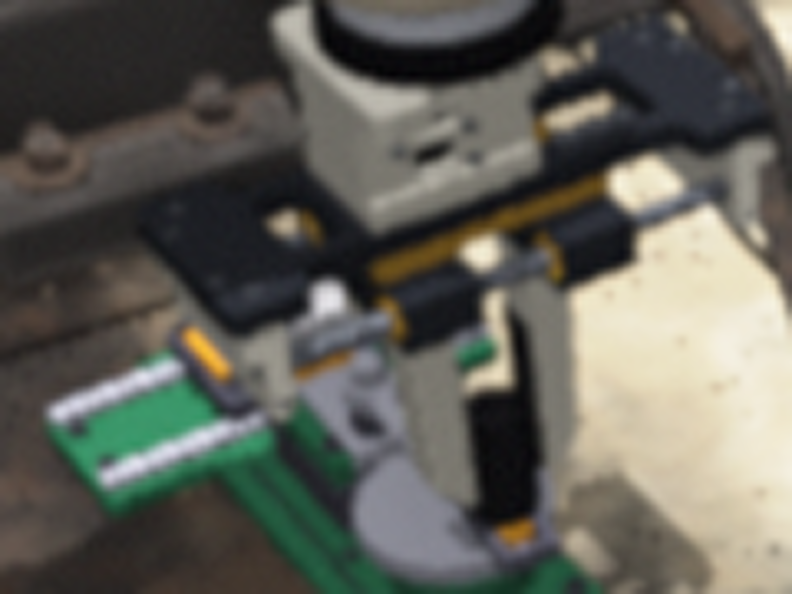

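The table has indexed about 20 mm and the handle is still held. On to turn 2.

Request:
drive_tool(translation=[[-0.72,-0.12,0],[-0.7,-0.21,0],[-0.67,-0.3,0],[-0.62,-0.38,0],[-0.57,-0.46,0],[-0.5,-0.54,0]], turn=[[0,0,0],[0,0,0],[0,0,0],[0,0,0],[0,0,0],[0,0,0]], claw=[1,1,1,1,1,1])

```text
t: 21.58
tcp_pos: [0.3939, 0.1472, 0.1062]
eef_rot: [180.0, -0.0, 5.5]
ft_force: [2.6, -2.2, 4.4]
grip_width: 0.0245
```

```bash
python3 crank.py 6 7.5
```

```text
t 21.575 Frad -0.3 Ftan -3.3 Fz 4.4 give_est mm 0.10 C [0.43358 0.1868 ] R 0.05594 theta meas(mod) 50.2 cmd th 410.0 lag mm [ 0.23 -0.02] w 0.02445145287472536 rms 0.32 z 0.1062
b 2.260088445351983e-05
[[-0.43, -0.59, 0], [-0.35, -0.65, 0], [-0.26, -0.68, 0], [-0.17, -0.71, 0], [-0.07, -0.73, 0], [0.02, -0.73, 0]]
```

Request:
drive_tool(translation=[[-0.43,-0.59,0],[-0.35,-0.65,0],[-0.26,-0.68,0],[-0.17,-0.71,0],[-0.07,-0.73,0],[0.02,-0.73,0]], turn=[[0,0,0],[0,0,0],[0,0,0],[0,0,0],[0,0,0],[0,0,0]], claw=[1,1,1,1,1,1])

```text
t: 22.32
tcp_pos: [0.377, 0.186, 0.106]
eef_rot: [179.9, 0.1, 5.5]
ft_force: [1.3, -11.3, 8.4]
grip_width: 0.0241
```

```bash
python3 crank.py 4 7.5
```

```text
t 22.325 Frad -1.1 Ftan -11.3 Fz 8.4 give_est mm 0.37 C [0.43355 0.18681] R 0.05595 theta meas(mod) 94.4 cmd th 455.0 lag mm [0.63 0.62] w 0.024105976775169357 rms 0.34 z 0.106
b 0.000242687733507951
[[0.13, -0.71, 0], [0.21, -0.7, 0], [0.3, -0.67, 0], [0.38, -0.62, 0]]
```

Request:
drive_tool(translation=[[0.13,-0.71,0],[0.21,-0.7,0],[0.3,-0.67,0],[0.38,-0.62,0]], turn=[[0,0,0],[0,0,0],[0,0,0],[0,0,0]], claw=[1,1,1,1])

```text
t: 22.82
tcp_pos: [0.3833, 0.2131, 0.1058]
eef_rot: [179.8, 0.3, 5.5]
ft_force: [-5.5, -14.2, 15.5]
grip_width: 0.0242
```

```bash
python3 crank.py 4 7.5
```

```text
t 22.825 Frad -1.7 Ftan -15.1 Fz 15.5 give_est mm 0.56 C [0.43353 0.18682] R 0.05596 theta meas(mod) 122.8 cmd th 485.0 lag mm [1.94 1.44] w 0.024231313258881417 rms 0.34 z 0.1058
b 0.0005802428844810866
[[0.48, -0.54, 0], [0.53, -0.5, 0], [0.58, -0.42, 0], [0.64, -0.35, 0]]
```

Request:
drive_tool(translation=[[0.48,-0.54,0],[0.53,-0.5,0],[0.58,-0.42,0],[0.64,-0.35,0]], turn=[[0,0,0],[0,0,0],[0,0,0],[0,0,0]], claw=[1,1,1,1])

```text
t: 23.32
tcp_pos: [0.4029, 0.2336, 0.1057]
eef_rot: [179.9, 0.4, 5.5]
ft_force: [-11.3, -6.5, 16.6]
grip_width: 0.0244
```

```bash
python3 crank.py 4 7.5
```

```text
t 23.325 Frad 0.7 Ftan -13.0 Fz 16.6 give_est mm -0.23 C [0.43353 0.18684] R 0.05597 theta meas(mod) 152.0 cmd th 515.0 lag mm [2.73 1.06] w 0.02443241076811735 rms 0.34 z 0.1057
b 0.000443585016837709
[[0.67, -0.27, 0], [0.71, -0.17, 0], [0.72, -0.08, 0], [0.73, 0.02, 0]]
```

Request:
drive_tool(translation=[[0.67,-0.27,0],[0.71,-0.17,0],[0.72,-0.08,0],[0.73,0.02,0]], turn=[[0,0,0],[0,0,0],[0,0,0],[0,0,0]], claw=[1,1,1,1])

```text
t: 23.82
tcp_pos: [0.4329, 0.2426, 0.1061]
eef_rot: [-180.0, 0.1, 5.5]
ft_force: [0.8, -0.4, 5.9]
grip_width: 0.0244
```

```bash
python3 crank.py 4 7.5
```

```text
t 23.825 Frad -0.4 Ftan 0.8 Fz 5.9 give_est mm 0.14 C [0.43352 0.1868 ] R 0.05595 theta meas(mod) 184.5 cmd th 545.0 lag mm [ 0.5  -0.21] w 0.02438014118974129 rms 0.37 z 0.1061
b 0.0005257406001507122
[[0.71, 0.13, 0], [0.69, 0.21, 0], [0.67, 0.29, 0], [0.61, 0.38, 0]]
```

Request:
drive_tool(translation=[[0.71,0.13,0],[0.69,0.21,0],[0.67,0.29,0],[0.61,0.38,0]], turn=[[0,0,0],[0,0,0],[0,0,0],[0,0,0]], claw=[1,1,1,1])

```text
t: 24.32
tcp_pos: [0.4626, 0.2344, 0.1063]
eef_rot: [180.0, -0.2, 5.5]
ft_force: [10.4, -6.6, 0.8]
grip_width: 0.024
```

```bash
python3 crank.py 4 7.5
```

```text
t 24.325 Frad -0.2 Ftan 12.3 Fz 0.8 give_est mm 0.06 C [0.4335  0.18678] R 0.05594 theta meas(mod) 216.7 cmd th 575.0 lag mm [-1.63  0.52] w 0.024017514612852797 rms 0.41 z 0.1063
b 0.0005621166698503508
[[0.56, 0.46, 0], [0.5, 0.53, 0], [0.42, 0.58, 0], [0.35, 0.64, 0]]
```

Request:
drive_tool(translation=[[0.56,0.46,0],[0.5,0.53,0],[0.42,0.58,0],[0.35,0.64,0]], turn=[[0,0,0],[0,0,0],[0,0,0],[0,0,0]], claw=[1,1,1,1])

```text
t: 24.82
tcp_pos: [0.4824, 0.2132, 0.1062]
eef_rot: [179.9, -0.1, 5.5]
ft_force: [8.2, -10.8, 3.7]
grip_width: 0.0244
```

```bash
python3 crank.py 4 7.5
```

```text
t 24.825 Frad 2.1 Ftan 13.4 Fz 3.7 give_est mm -0.69 C [0.43353 0.18679] R 0.05596 theta meas(mod) 246.8 cmd th 605.0 lag mm [-1.07  1.48] w 0.024395392088212755 rms 0.36 z 0.1062
b 0.00015078899654734584
[[0.3, 0.67, 0], [0.17, 0.71, 0], [0.08, 0.72, 0], [-0.02, 0.73, 0]]
```

Request:
drive_tool(translation=[[0.3,0.67,0],[0.17,0.71,0],[0.08,0.72,0],[-0.02,0.73,0]], turn=[[0,0,0],[0,0,0],[0,0,0],[0,0,0]], claw=[1,1,1,1])

```text
t: 25.32
tcp_pos: [0.4892, 0.1858, 0.1061]
eef_rot: [179.9, 0.1, 5.5]
ft_force: [0.3, -7.3, 7.7]
grip_width: 0.0241
```

```bash
python3 crank.py 6 7.5
```

```text
t 25.325 Frad 0.4 Ftan 7.3 Fz 7.7 give_est mm -0.15 C [0.43352 0.1868 ] R 0.05595 theta meas(mod) 276.3 cmd th 635.0 lag mm [0.18 1.24] w 0.024140402945011546 rms 0.38 z 0.1061
b 6.2635683035623e-05
[[-0.11, 0.72, 0], [-0.21, 0.7, 0], [-0.29, 0.67, 0], [-0.39, 0.62, 0], [-0.46, 0.57, 0], [-0.53, 0.5, 0]]
```

Request:
drive_tool(translation=[[-0.11,0.72,0],[-0.21,0.7,0],[-0.29,0.67,0],[-0.39,0.62,0],[-0.46,0.57,0],[-0.53,0.5,0]], turn=[[0,0,0],[0,0,0],[0,0,0],[0,0,0],[0,0,0],[0,0,0]], claw=[1,1,1,1,1,1])

```text
t: 26.08
tcp_pos: [0.4727, 0.1471, 0.1062]
eef_rot: [180.0, 0.0, 5.5]
ft_force: [0.7, -1.4, 7.0]
grip_width: 0.0243
```

```bash
python3 crank.py 6 7.5
```

```text
t 26.075 Frad 1.5 Ftan 0.5 Fz 7.0 give_est mm -0.50 C [0.43354 0.18677] R 0.05596 theta meas(mod) 320.5 cmd th 680.0 lag mm [0.43 0.33] w 0.024325297652364915 rms 0.35 z 0.1062
b -0.00023458881101031154
[[-0.57, 0.46, 0], [-0.65, 0.35, 0], [-0.68, 0.27, 0], [-0.72, 0.17, 0], [-0.73, 0.07, 0], [-0.74, -0.01, 0]]
```

Request:
drive_tool(translation=[[-0.57,0.46,0],[-0.65,0.35,0],[-0.68,0.27,0],[-0.72,0.17,0],[-0.73,0.07,0],[-0.74,-0.01,0]], turn=[[0,0,0],[0,0,0],[0,0,0],[0,0,0],[0,0,0],[0,0,0]], claw=[1,1,1,1,1,1])

```text
t: 26.82
tcp_pos: [0.4333, 0.1305, 0.1062]
eef_rot: [-180.0, 0.0, 5.5]
ft_force: [0.8, 0.0, 6.4]
grip_width: 0.0245
```

```bash
python3 crank.py 6 7.5
```

```text
t 26.825 Frad -0.0 Ftan -0.8 Fz 6.4 give_est mm 0.01 C [0.43354 0.18675] R 0.05597 theta meas(mod) 5.5 cmd th 725.0 lag mm [ 0.43 -0.01] w 0.024535094346944238 rms 0.35 z 0.1062
b -0.00022905732101614518
[[-0.72, -0.12, 0], [-0.71, -0.21, 0], [-0.67, -0.3, 0], [-0.62, -0.38, 0], [-0.58, -0.46, 0], [-0.5, -0.54, 0]]
```

Two turns are done. Starting the third.

Request:
drive_tool(translation=[[-0.72,-0.12,0],[-0.71,-0.21,0],[-0.67,-0.3,0],[-0.62,-0.38,0],[-0.58,-0.46,0],[-0.5,-0.54,0]], turn=[[0,0,0],[0,0,0],[0,0,0],[0,0,0],[0,0,0],[0,0,0]], claw=[1,1,1,1,1,1])

```text
t: 27.58
tcp_pos: [0.3938, 0.147, 0.1062]
eef_rot: [180.0, -0.0, 5.5]
ft_force: [4.5, -2.5, 5.3]
grip_width: 0.0241
```

```bash
python3 crank.py 6 7.5
```

```text
t 27.575 Frad -1.4 Ftan -5.0 Fz 5.3 give_est mm 0.48 C [0.43355 0.18676] R 0.05597 theta meas(mod) 50.2 cmd th 770.0 lag mm [ 0.16 -0.06] w 0.024061212601025856 rms 0.34 z 0.1062
b 5.8121359058310626e-05
[[-0.41, -0.61, 0], [-0.35, -0.64, 0], [-0.26, -0.69, 0], [-0.17, -0.71, 0], [-0.07, -0.72, 0], [0.02, -0.74, 0]]
```

Request:
drive_tool(translation=[[-0.41,-0.61,0],[-0.35,-0.64,0],[-0.26,-0.69,0],[-0.17,-0.71,0],[-0.07,-0.72,0],[0.02,-0.74,0]], turn=[[0,0,0],[0,0,0],[0,0,0],[0,0,0],[0,0,0],[0,0,0]], claw=[1,1,1,1,1,1])

```text
t: 28.32
tcp_pos: [0.377, 0.1859, 0.106]
eef_rot: [179.9, 0.1, 5.5]
ft_force: [1.9, -10.3, 7.9]
grip_width: 0.0247
```

```bash
python3 crank.py 4 7.5
```

```text
t 28.325 Frad -1.8 Ftan -10.3 Fz 7.9 give_est mm 0.59 C [0.43355 0.18676] R 0.05597 theta meas(mod) 94.3 cmd th 815.0 lag mm [0.64 0.71] w 0.024683914021207426 rms 0.34 z 0.106
b 0.0004101143504691451
[[0.15, -0.71, 0], [0.2, -0.7, 0], [0.3, -0.66, 0], [0.38, -0.62, 0]]
```

Request:
drive_tool(translation=[[0.15,-0.71,0],[0.2,-0.7,0],[0.3,-0.66,0],[0.38,-0.62,0]], turn=[[0,0,0],[0,0,0],[0,0,0],[0,0,0]], claw=[1,1,1,1])

```text
t: 28.82
tcp_pos: [0.3833, 0.2129, 0.1058]
eef_rot: [179.8, 0.3, 5.5]
ft_force: [-5.2, -14.0, 16.0]
grip_width: 0.0244
```

```bash
python3 crank.py 4 7.5
```

```text
t 28.825 Frad -1.9 Ftan -14.8 Fz 16.0 give_est mm 0.62 C [0.43355 0.18676] R 0.05597 theta meas(mod) 122.7 cmd th 845.0 lag mm [2.03 1.52] w 0.02442615882893849 rms 0.34 z 0.1058
b 0.0007810383460328115
[[0.49, -0.54, 0], [0.52, -0.49, 0], [0.59, -0.43, 0], [0.63, -0.34, 0]]
```

Request:
drive_tool(translation=[[0.49,-0.54,0],[0.52,-0.49,0],[0.59,-0.43,0],[0.63,-0.34,0]], turn=[[0,0,0],[0,0,0],[0,0,0],[0,0,0]], claw=[1,1,1,1])

```text
t: 29.32
tcp_pos: [0.403, 0.2334, 0.1058]
eef_rot: [179.9, 0.4, 5.5]
ft_force: [-11.9, -6.6, 16.3]
grip_width: 0.0245
```

```bash
python3 crank.py 4 7.5
```

```text
t 29.325 Frad 1.0 Ftan -13.6 Fz 16.3 give_est mm -0.33 C [0.43354 0.18677] R 0.05597 theta meas(mod) 152.0 cmd th 875.0 lag mm [2.78 1.05] w 0.024487260454621046 rms 0.34 z 0.1058
b 0.0005858163639593434
[[0.67, -0.28, 0], [0.7, -0.17, 0], [0.72, -0.07, 0], [0.73, 0.02, 0]]
```

Request:
drive_tool(translation=[[0.67,-0.28,0],[0.7,-0.17,0],[0.72,-0.07,0],[0.73,0.02,0]], turn=[[0,0,0],[0,0,0],[0,0,0],[0,0,0]], claw=[1,1,1,1])

```text
t: 29.82
tcp_pos: [0.4328, 0.2424, 0.1061]
eef_rot: [-180.0, 0.1, 5.5]
ft_force: [1.0, -0.1, 6.2]
grip_width: 0.0244
```

```bash
python3 crank.py 4 7.5
```

```text
t 29.825 Frad -0.1 Ftan 1.0 Fz 6.2 give_est mm 0.04 C [0.43354 0.18674] R 0.05596 theta meas(mod) 184.5 cmd th 905.0 lag mm [ 0.55 -0.21] w 0.024379548216637535 rms 0.38 z 0.1061
b 0.0006107778746754305
[[0.71, 0.12, 0], [0.7, 0.21, 0], [0.66, 0.29, 0], [0.61, 0.38, 0]]
```

Request:
drive_tool(translation=[[0.71,0.12,0],[0.7,0.21,0],[0.66,0.29,0],[0.61,0.38,0]], turn=[[0,0,0],[0,0,0],[0,0,0],[0,0,0]], claw=[1,1,1,1])

```text
t: 30.32
tcp_pos: [0.4626, 0.2342, 0.1063]
eef_rot: [180.0, -0.2, 5.5]
ft_force: [10.4, -7.3, 0.5]
grip_width: 0.0244
```

```bash
python3 crank.py 4 7.5
```

```text
t 30.325 Frad -0.8 Ftan 12.7 Fz 0.5 give_est mm 0.27 C [0.43351 0.18672] R 0.05594 theta meas(mod) 216.7 cmd th 935.0 lag mm [-1.64  0.53] w 0.024387004633933663 rms 0.47 z 0.1063
b 0.0007735434388430914
[[0.55, 0.47, 0], [0.5, 0.52, 0], [0.42, 0.59, 0], [0.34, 0.63, 0]]
```

Request:
drive_tool(translation=[[0.55,0.47,0],[0.5,0.52,0],[0.42,0.59,0],[0.34,0.63,0]], turn=[[0,0,0],[0,0,0],[0,0,0],[0,0,0]], claw=[1,1,1,1])

```text
t: 30.82
tcp_pos: [0.4823, 0.213, 0.1062]
eef_rot: [179.9, -0.1, 5.5]
ft_force: [7.4, -11.3, 4.6]
grip_width: 0.025
```

```bash
python3 crank.py 4 7.5
```

```text
t 30.825 Frad 1.1 Ftan 13.4 Fz 4.6 give_est mm -0.38 C [0.43351 0.18671] R 0.05593 theta meas(mod) 246.9 cmd th 965.0 lag mm [-1.14  1.48] w 0.024995164735245004 rms 0.46 z 0.1062
b 0.0005463956784656456
[[0.28, 0.67, 0], [0.17, 0.7, 0], [0.07, 0.72, 0], [-0.01, 0.73, 0]]
```

Request:
drive_tool(translation=[[0.28,0.67,0],[0.17,0.7,0],[0.07,0.72,0],[-0.01,0.73,0]], turn=[[0,0,0],[0,0,0],[0,0,0],[0,0,0]], claw=[1,1,1,1])

```text
t: 31.32
tcp_pos: [0.4889, 0.1857, 0.1061]
eef_rot: [179.9, 0.0, 5.5]
ft_force: [2.5, -8.0, 7.7]
grip_width: 0.0241
```

```bash
python3 crank.py 6 7.5
```

```text
t 31.325 Frad 2.7 Ftan 8.0 Fz 7.7 give_est mm -0.89 C [0.43353 0.18671] R 0.05595 theta meas(mod) 276.3 cmd th 995.0 lag mm [0.03 1.27] w 0.024110598997226 rms 0.48 z 0.1061
b 9.910764335795412e-06
[[-0.06, 0.73, 0], [-0.21, 0.7, 0], [-0.3, 0.67, 0], [-0.38, 0.62, 0], [-0.46, 0.57, 0], [-0.53, 0.5, 0]]
```

Request:
drive_tool(translation=[[-0.06,0.73,0],[-0.21,0.7,0],[-0.3,0.67,0],[-0.38,0.62,0],[-0.46,0.57,0],[-0.53,0.5,0]], turn=[[0,0,0],[0,0,0],[0,0,0],[0,0,0],[0,0,0],[0,0,0]], claw=[1,1,1,1,1,1])

```text
t: 32.08
tcp_pos: [0.4727, 0.147, 0.1062]
eef_rot: [180.0, 0.1, 5.5]
ft_force: [-0.8, -1.6, 8.1]
grip_width: 0.0242
```

```bash
python3 crank.py 5 8
```

```text
t 32.075 Frad 0.6 Ftan 1.7 Fz 8.1 give_est mm -0.19 C [0.43353 0.1867 ] R 0.05595 theta meas(mod) 320.6 cmd th 1040.0 lag mm [0.52 0.37] w 0.024164862845893073 rms 0.48 z 0.1062
b -0.00010437997795882255
[[-0.63, 0.47, 0], [-0.69, 0.36, 0], [-0.74, 0.27, 0], [-0.76, 0.16, 0], [-0.79, 0.05, 0]]
```

Request:
drive_tool(translation=[[-0.63,0.47,0],[-0.69,0.36,0],[-0.74,0.27,0],[-0.76,0.16,0],[-0.79,0.05,0],[0,0,0],[0,0,0],[0,0,0]], turn=[[0,0,0],[0,0,0],[0,0,0],[0,0,0],[0,0,0],[0,0,0],[0,0,0],[0,0,0]], claw=[1,1,1,1,1,1,1,1])

```text
t: 33.08
tcp_pos: [0.438, 0.1308, 0.1061]
eef_rot: [-180.0, 0.1, 5.5]
ft_force: [-0.1, 0.3, 8.4]
grip_width: 0.0239
```

```bash
python3 crank.py 0 0
python3 - <<'E'
from h import *
s=cams.camera("side")[:,:,::-1];crop(s,180,160,120,90,6.6,"pics/s11.png")
E
```

```text
t 33.075 Frad -0.4 Ftan 0.1 Fz 8.4 give_est mm 0.12 C [0.43353 0.1867 ] R 0.05595 theta meas(mod) 0.6 cmd th 1080.0 lag mm [0.58 0.04] w 0.02389231895583704 rms 0.48 z 0.1061
b -3.361490637021958e-05
```

View pics/s11.png

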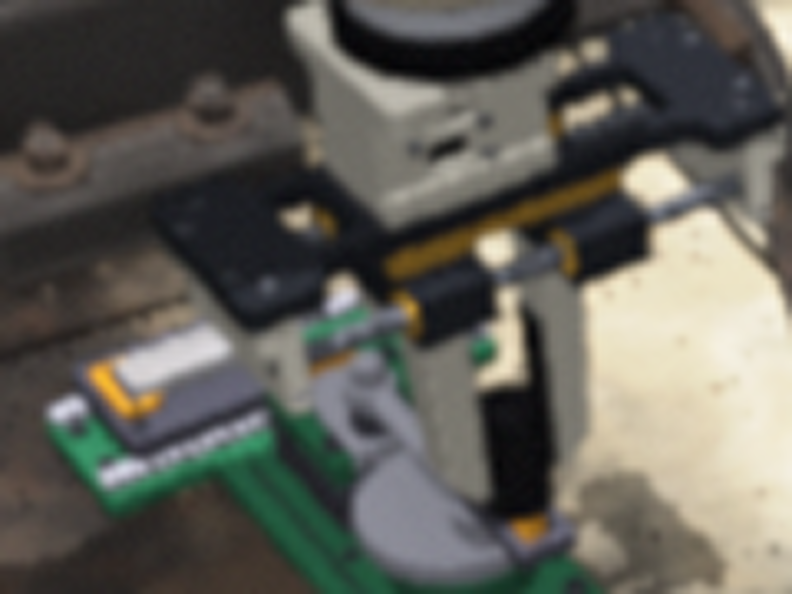

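The crank is home and unloaded, and the table has travelled all the way across. I'll ease the grip, open and rise.

Request:
drive_tool(translation=[[0,0,0],[0,0,0],[0,0,0],[0,0,0],[0,0,0],[0,0,-2],[0,0,-4],[0,0,-5],[0,0,-5],[0,0,-2],[0,0,0],[0,0,0]], turn=[[0,0,0],[0,0,0],[0,0,0],[0,0,0],[0,0,0],[0,0,0],[0,0,0],[0,0,0],[0,0,0],[0,0,0],[0,0,0],[0,0,0]], claw=[0.7,0.6,0.5,0.4,0.4,0.4,0.4,0.4,0.4,0.4,0.4,0.4], grip_force=10)

```text
t: 34.62
tcp_pos: [0.438, 0.1306, 0.2849]
eef_rot: [180.0, 0.1, 5.5]
ft_force: [-0.4, -0.1, 0.4]
grip_width: 0.0557
```

Run:
```python
from h import *
import pickle
p=cams.camera_params("wrist");i=cams.camera("wrist")[:,:,::-1];cv2.imwrite("pics/wrist12.png",i);pickle.dump(p,open("p12.pkl","wb"))
o=readout.get_obs();print(o["t"],o["tcp_pos"],o["ft_force"],o["grip_width"])
s=cams.camera("side")[:,:,::-1];crop(s,170,160,133,100,6,"pics/s12.png")
```

```text
34.675 [0.43799689 0.13056086 0.28480058] [-0.08059872  0.73668534  0.59512815] 0.05562529510923815
```

View pics/wrist12.png

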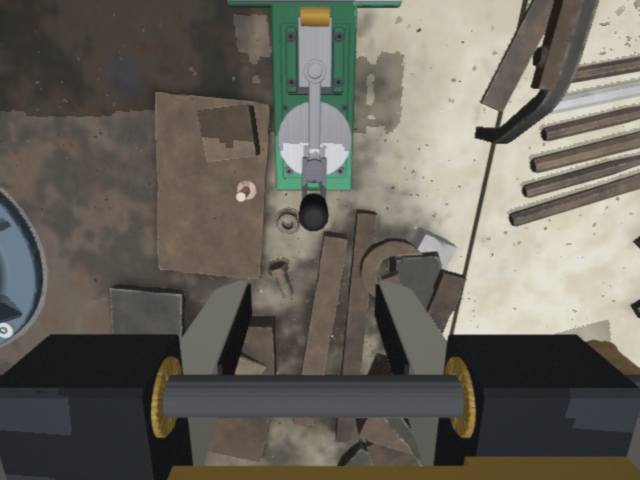

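View pics/s12.png

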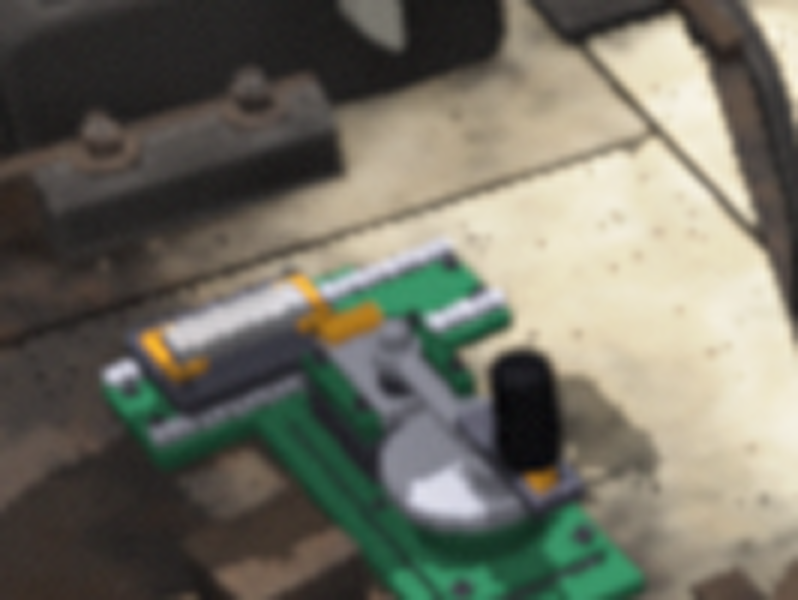

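The blank lies flat in the nest, which has moved across by the three turns. The crank is at home, in line with the machine, and the nut and bolt are where they were. I'll hand in.

```bash
python3 -c "
from station import ticket
print(ticket.hand_in())"
```

```text
the job is handed in; nothing more can be done
None
```

I laid the blank in the nest, turned the crank three full turns clockwise and let go with it at home. I handed in at about 34.7 s of the 72 s allowed; no verdict was reported.

- **Placing:** The pictures show the blank flat between the brass edges before cranking. After the last turn it is still there, with the table moved all the way across.
- **Cranking:** I held the handle at about one turn every 6 s. At each stop I corrected the circle from the measured wrist force; the fit gave a throw of about 56 mm. By that force, the handle's give stayed within about 0.9 mm (limit 3 mm), with a peak tangential force of about 15 N. I only had readings at the ends of moves, so the give in between was not seen.
- **End state:** The TCP came back to within about 0.6° of where it first gripped the handle. In the last pictures the crank is at home, the gripper is open and clear above it, and the nut and bolt are unmoved. The bush was not in the last pictures; the arm did not go near it after the first transit.
- **Disagreement:** The side camera put the handle and nest about 6 mm lower in y than the wrist camera. I used the wrist camera's values, and both the placing and the grip on the handle fitted them.

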